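# Sort the clasp housings and hold the tumbler's sprung hatch just below its balance point

## Robot

A 7-joint arm with a two-finger parallel gripper is mounted at the origin on the work surface. World frame = base frame: x ahead of the robot, y to its left, z up, the work surface at z = 0. Lengths are in m, angles in rad, forces in N, time in s.
With the tool pointing down it reaches from about 0.425 to 0.95 m from the base axis. Payload 4.7 kg.
Tool frame: the origin (TCP) lies on the centre line of the jaws, within the pads' length; the fingertips stand 25 mm ahead of it and the grasp point (between the pads) lies 6 mm ahead of it (finger_overhang is the distance from the TCP to the fingertips, in m); z points along the fingers, y is the line along which they close (so a half turn about z gives the same grasp; the last joint's range is limited). The gripper opens to 87 mm and grips with 3 to 60 N. Pads are 19 mm wide; open, the fingers measure 117 mm over their backs; the gripper's body (75 mm by 190 mm) begins 51 mm behind the grasp point.
Start: joints at [1.227, 0.469, -0.049, 1.532, 0.024, 1.141, -0.082], TCP at [0.209, -0.642, 0.223] pointing down, gripper open.
Joint ranges: [-2.59, 2.59], [-0.33, 1.99], [-1.39, 1.29], [0.1, 2.45], [-1.04, 4.18], [0.21, 1.99], [-2.66, 2.66]. Speed limits (rad/s): [2.57, 2.57, 3.14, 3.14, 3.14, 3.14, 3.14].

## Interface

Orientations are given as [roll, pitch, yaw] about the fixed x, y, z axes, in that order (R = Rz(yaw) Ry(pitch) Rx(roll)).
In Python, from rig import sense, grab_frame, finish_job, finger_overhang gives the robot as it stands. The module is installed in compiled form; this text tells all that it offers.
- The arm moves only by the tool move_arm, never from a script. Its argument "commands" is a list of rows, each an object of numbers: "tx", "ty", "tz": the shift along the world's x, y, z scaled (see below); "wx", "wy", "wz": the turn, a rotation vector about the world's x, y, z scaled (see below); "claw": the opening, from 0 (shut) to 1 (fully open). In form: [{"tx": .., "ty": .., "tz": .., "wx": .., "wy": .., "wz": .., "claw": ..}, ...]. A call has 1 to 20 rows; each row shifts and turns the commanded pose from where the row before left it; what a row does not reach is not made up. The controller multiplies each number of a shift by 40 mm and each number of a turn by 0.08 rad. A row lasts 1/10 s, in which the tool goes at most 50 mm and 8.59 degrees, less where a joint would pass 70% of its speed; a pose out of reach is approached as far as the arm can. A call with a number of a shift or a turn outside -1 to 1 is refused whole. A call with a gripper value outside its range is refused whole. The fingers move at their own pace and stop on an object; the grip force is fixed at half the most. Time passes only in rows, so rows that do not move let the fingers close. It gives the time, the measured TCP pose, the force, the opening and the grip force at its end, in the units of the state.
- sense(): the state, without advancing time (a new reading comes with each control period).
- grab_frame(name): name is "side" or "top" or "wrist"; returns a dict with "pixels" (400x640x3 uint8, blue, green, red), "intrinsics" (3x3 intrinsics, pixels), "position" and "attitude" of the camera in the world; the wrist camera has in their place "tool_from_camera" (4x4, takes a point from camera to tool coordinates, whose origin is the TCP and whose axes are the flange's). Camera axes: x right, y down, z forward; pixel columns grow to the right and rows downward; lengths in m; the calibration is good to about 2 mm. The wrist camera is an equidistant fisheye: a pixel r from the principal point sees the ray r / f radians off the axis. A picture is of the moment at which its call begins: read the wrist's pose just before it. There is no depth.
- finish_job(): hands the job in; it is judged then, once.
The state is a dict: "clock": time; "joint_positions": joint angles; "dq": joint speeds; "joint_torque": joint torques, N m; "eef_pos": TCP position; "ee_rot": TCP orientation; "contact_force": force on the tool from outside, world axes, zero at the start; "wrist_torque": the same for the moment, N m; "grip_width": finger opening in m; "grasp_force": force on a finger pad.
Only numpy, scipy, OpenCV 4.12 (cv2) and the standard library are available. Lean on these libraries where they do the work, as an engineer would, in place of code of your own. Each camera call takes 0.05 s, during which the arm holds its last target. There are 200 camera calls.

## Task

Sort the two brass clasp housings into the wooden nests, each lying flat in the nest whose mark has the same shape as the housing's own raised tag (round disc or straight bar), and let go of them. Then lift the bench tumbler's sprung hatch by its bar handle to about ten degrees past its balance point (60 degrees open), without letting it fly back to its stop, ease it back to about seven degrees below the balance point, and hold it still there, ready for loading: finish while still holding the hatch. Leave the screwdriver, the jar and the tin where they are.

Things in the scene. Friction and masses are not known exactly. Their poses are not given: they have to be found in the camera images.
- housing_round: a plain brass clasp housing, a block 52 long (its x) x 36 wide (its y) x 26 high, with a raised dark steel tag 4 high on the middle of its top: a round disc 24 across (the passed piece). 0.1 to 0.2 kg, loose, stands flat on the bench. Origin: centre of its underside, z up.
- housing_bar: a plain brass clasp housing, a block 52 long (its x) x 36 wide (its y) x 26 high, with a raised dark steel tag 4 high on the middle of its top: a straight bar 32 x 8, lying across the housing's width (the rejected piece). 0.1 to 0.2 kg, loose, stands flat on the bench. Origin: centre of its underside, z up.
- nest_round: a fixed wooden nest with an open pocket, inside 74 (its x) x 60 (its y), floor 5 and rim 12 above the bench, walls 5 thick. Beyond the pocket's +x wall a solid tab, 12 high, runs to 78 from the pocket's centre; on it, 60 from the centre, a dark steel mark 4 high: a round disc 24 across. Origin: under the pocket's centre, at bench level.
- nest_bar: a fixed wooden nest with an open pocket, inside 74 (its x) x 60 (its y), floor 5 and rim 12 above the bench, walls 5 thick. Beyond the pocket's +x wall a solid tab, 12 high, runs to 78 from the pocket's centre; on it, 60 from the centre, a dark steel mark 4 high: a straight bar 32 x 8, lying along the nest's y. Origin: under the pocket's centre, at bench level.
- nest_round_floor (a point): centre of the pocket floor of the nest with the disc mark; axes as the nest's
- nest_bar_floor (a point): centre of the pocket floor of the nest with the bar mark; axes as the nest's
- tumbler: the fixed grey bench tumbler, an open-topped cabinet 170 deep (its x) x 230 wide (its y) x 110 high; its hatch closes the top. Origin: centre of its underside, z up, -x is its front (handle side).
- hatch_hinge (a point): middle of the hatch's hinge line, 90 towards +x from the tumbler's centre and 114 above the bench; the hinge line runs along the tumbler's y and the point's axes are the tumbler's (it does not turn with the hatch).
- hatch_handle (a point): middle of the hatch's bar handle: a round steel bar 12 thick, 130 long, parallel to the hinge line and 212 from it. Shut, it is 114 above the bench, its centre 37 in front of the tumbler's face and 42 from the edge of the 8 thick, 230 wide hatch plate; legs at the bar's two ends join it to the plate, the space between is free. Axes turn with the hatch.
- hatch (a joint): opening angle of the hatch (rad): 0 shut and level, where it starts; grows as the handle swings up and away from the robot; stop at 1.5. Its spring balances its weight at 1.05 (60 degrees): below that it falls shut unless held, above it swings open to the stop unless held. Under 3 N at the handle moves it anywhere, a few tenths of a newton near the balance.
- screwdriver: a loose screwdriver, 150 long, lying roughly along x on the bench between the housings and the tumbler; bystander
- jar: a small loose glass jar, 48 across, 50 high, beyond the housings; bystander. Origin: centre of its underside.
- tin: a small loose aluminium tin, 56 across, 45 high, at the right edge of the work; bystander. Origin: centre of its underside.
There are look-alikes about, which are no part of the job. Leave any orange look-alike of the housing_bar alone. Leave any green look-alike of the nest_bar alone.

How it is judged:
By the outcome, as a careful person would: the job done as asked, in the order asked, and still so for the second after the job is handed in, while the arm keeps its last pose, push and grip.
It also fails if it takes over 72 s, if anything falls off the work surface, if the arm or the gripper's body presses on something with over 40 N, if the wrist force passes 120 N, or if a joint passes its speed limit or range.

## Working session

There is one attempt and no reset: what is moved stays moved. The work goes in short steps, Python scripts to look and compute and a tool call to move; the robot and the scene stay as the last step left them, time stands still between calls to the robot, and variables do not carry over. Pictures are saved under pics/ and viewed, at most 10 in all, crops included, and the job is handed in when it is done.

Besides the shell and the picture viewer there is one more tool, called after "Request:" by a JSON object that holds its "op" and its "data", one argument or row to a line. move_arm: Moves the arm, as the interface text tells. Shifts and turns lie within -1 to 1; 1 stands for 40 mm of shift or 0.08 rad of turn. Its arguments: {"type":"object","properties":{"commands":{"type":"array"}},"required":["commands"]}

```bash
mkdir -p pics
cat > h.py <<'E'
import numpy as np, cv2
from rig import sense, grab_frame
E
python3 - <<'E'
from h import *
s=sense(); print({k:np.round(v,3) for k,v in s.items()})
for n in("top","side"):
    f=grab_frame(n); cv2.imwrite(f"pics/{n}0.png",f["pixels"]); np.save(f"{n}0.npy",f["pixels"])
    print(n,f["intrinsics"],f["position"],f["attitude"])
E
```

```text
{'clock': np.float64(0.0), 'joint_positions': array([ 1.227,  0.469, -0.049,  1.534,  0.024,  1.141, -0.082]), 'dq': array([ 0.001,  0.   ,  0.001, -0.001,  0.001,  0.   ,  0.001]), 'joint_torque': array([-0.0000e+00, -5.0798e+01, -8.0000e-02, -2.3616e+01, -6.1000e-02,
        3.8000e-02,  0.0000e+00]), 'eef_pos': array([ 0.209, -0.641,  0.222]), 'ee_rot': array([-3.14 ,  0.   ,  0.315]), 'contact_force': array([-0.295,  0.069, -0.462]), 'wrist_torque': array([-0.021, -0.03 , -0.068]), 'grasp_force': np.float64(0.0), 'grip_width': np.float64(0.087)}
top [[505.69364327   0.         320.35342162]
 [  0.         505.69364327 199.29628849]
 [  0.           0.           1.        ]] [ 0.34635301 -0.09187641  1.3372579 ] [-2.98292427  0.00317183 -1.54755334]
side [[446.56174332   0.         324.95567901]
 [  0.         446.56174332 191.60585555]
 [  0.           0.           1.        ]] [ 0.47466078 -0.76590403  0.93241629] [-2.45876378 -0.01074446 -0.14105238]
```

View pics/top0.png

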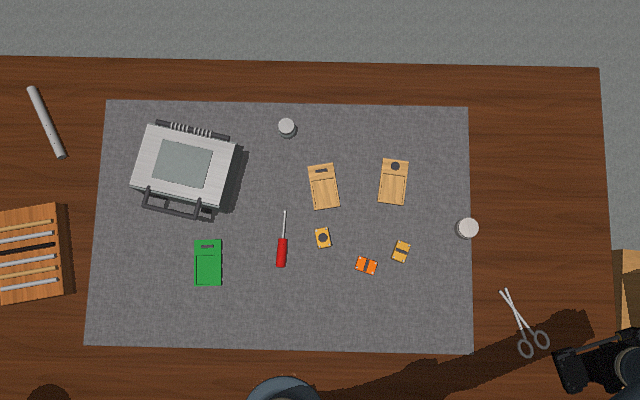

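View pics/side0.png

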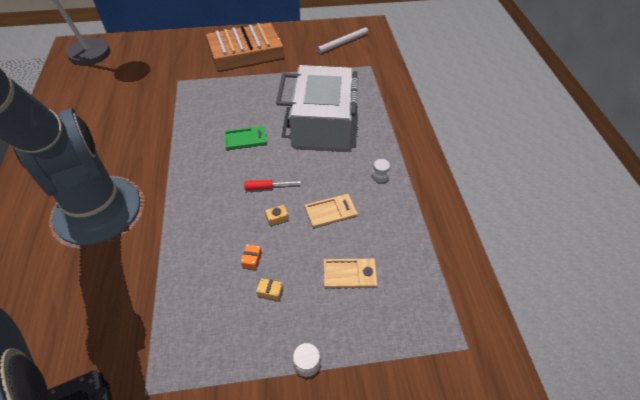

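Top view: round-tag housing (323,237), bar-tag housing (401,252) in brass. The orange look-alike is at (366,266). The wooden bar nest is at (322,186) and the disc nest at (393,182); the green look-alike nest is at (208,262). The tumbler is at (183,165) with its handle at (178,205). I take the brass and wooden ones, and confirm them in an enlarged crop while measuring.

```bash
cat >> h.py <<'E'
from scipy.spatial.transform import Rotation as R
def rays(f,uv):
    K=f["intrinsics"]; A=np.array(f["attitude"]); A=R.from_euler("xyz",A).as_matrix() if A.ndim==1 else A
    d=np.c_[np.atleast_2d(uv),np.ones(len(np.atleast_2d(uv)))]@np.linalg.inv(K).T@A.T
    return np.array(f["position"]),d
def plane(f,uv,z):
    p,d=rays(f,uv); return p+d*((z-p[2])/d[:,2])[:,None]
def tri(f1,u1,f2,u2):
    p,d=rays(f1,u1); q,e=rays(f2,u2); d=d[0];e=e[0]
    s=np.linalg.lstsq(np.c_[d,-e],q-p,rcond=None)[0]
    a,b=p+s[0]*d,q+s[1]*e
    return (a+b)/2,np.linalg.norm(a-b)
E
python3 - <<'E'
from h import *
import json
F={n:grab_frame(n) for n in("top","side")}
T=F["top"]["pixels"]; S=F["side"]["pixels"]
a=cv2.resize(T[145:285,300:425],None,fx=4,fy=4,interpolation=cv2.INTER_CUBIC)
b=cv2.resize(S[180:305,230:390],None,fx=300/125*1.0,fy=300/125*1.0,interpolation=cv2.INTER_CUBIC)
c=np.zeros((560,a.shape[1]+300,3),np.uint8); c[:560,:a.shape[1]]=a; b=cv2.resize(b,(300,234)); c[:234,a.shape[1]:]=b
cv2.imwrite("pics/crop1.png",c[:, :800])
for n in F:
    hsv=cv2.cvtColor(F[n]["pixels"],cv2.COLOR_BGR2HSV)
    m=cv2.inRange(hsv,(10,60,90),(32,255,255))
    k,l,st,ce=cv2.connectedComponentsWithStats(m)
    box=(300,140,430,290) if n=="top" else (225,180,390,310)
    for i in range(1,k):
        if st[i,4]>60 and box[0]<ce[i,0]<box[2] and box[1]<ce[i,1]<box[3]:
            pts=np.argwhere(l==i)[:,::-1]; print(n,st[i],ce[i].round(1),cv2.minAreaRect(pts.astype(np.float32)),np.median(hsv[l==i],0))
            hull=cv2.convexHull(pts.astype(np.int32)); hm=cv2.fillConvexPoly(np.zeros(m.shape,np.uint8),hull,1)
            dk=((hsv[...,2]<85)&(hm>0)).astype(np.uint8)
            k2,l2,s2,c2=cv2.connectedComponentsWithStats(dk)
            for j in range(1,k2):
                if s2[j,4]>8: print("   dark",s2[j,4],c2[j].round(2))
E
```

```text
top [ 377  158   32   48 1149] [392.5 181.9] ((392.64385986328125, 181.260498046875), (27.065937042236328, 44.949928283691406), 7.352379322052002) [ 17. 123. 200.]
   dark 50 [394.54 165.36]
top [ 307  162   33   48 1170] [323.3 186.2] ((323.29327392578125, 185.83306884765625), (44.790306091308594, 26.700395584106445), 80.90972137451172) [ 17. 123. 201.]
   dark 21 [320.86 170.05]
top [314 227  17  22 213] [322.1 237.3] ((322.25, 237.25001525878906), (20.199960708618164, 13.728129386901855), 78.69007110595703) [ 19. 171. 221.]
   dark 30 [322.67 236.4 ]
top [391 240  20  23 251] [400.5 250.7] ((400.6027526855469, 250.72601318359375), (14.513101577758789, 20.36515998840332), 20.556047439575195) [ 19. 171. 213.]
   dark 17 [400.76 250.41]
top [354 256  24  19 234] [365.7 264.9] ((365.5000305175781, 265.0000305175781), (20.554807662963867, 14.230249404907227), 18.434947967529297) [ 13. 221. 235.]
side [   32    15   515   385 51777] [295.4 196.7] ((281.443115234375, 225.75970458984375), (514.055908203125, 370.1947326660156), 68.84928131103516) [ 10. 147. 114.]
   dark 63 [246.08  37.63]
[... 377 characters left out ...]
.3] ((330.87554931640625, 210.03321838378906), (24.993274688720703, 48.955902099609375), 75.0685806274414) [ 16. 105. 228.]
side [265 205  24  21 298] [276.6 215.1] ((276.770263671875, 214.37835693359375), (16.762895584106445, 21.688831329345703), 72.89727020263672) [ 17. 143. 181.]
side [241 245  20  24 292] [250.6 257.1] ((250.41746520996094, 256.2752380371094), (16.4746150970459, 24.23300552368164), 16.699243545532227) [ 11. 188. 241.]
side [ 324  258   53   30 1457] [348.9 273.1] ((350.0, 272.5), (29.0, 52.0), 90.0) [ 16. 104. 228.]
side [256 278  27  23 419] [269.3 289.1] ((269.1647033691406, 288.75885009765625), (25.163936614990234, 19.198345184326172), 12.52880859375) [ 18. 142. 204.]
```

View pics/crop1.png

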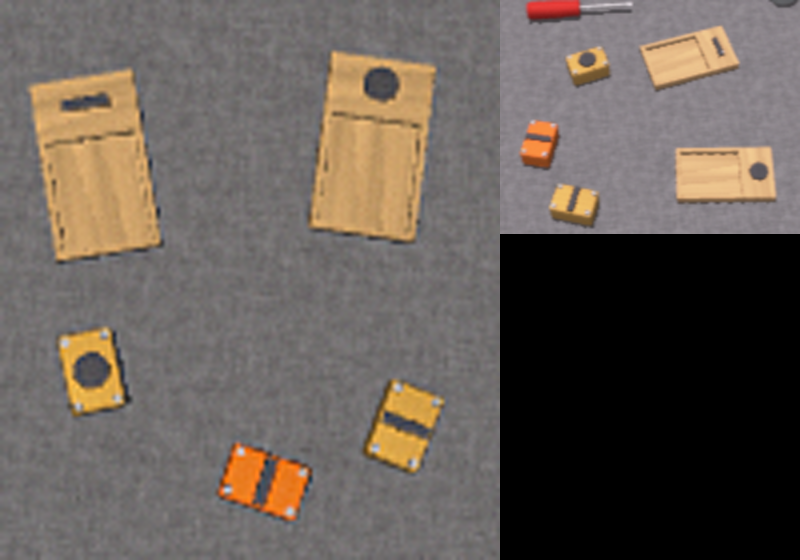

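The crop confirms it: brass housing with disc (top image 323,237), brass housing with bar (401,251), and the orange one excluded. The wooden nest with the bar mark is the left one (mark 321,170). The one with the disc mark is the right one (mark 395,165).

Run:
```python
from h import *
F={n:grab_frame(n) for n in("top","side")}
def dark(n,u,v,r=11):
    g=F[n]["pixels"][v-r:v+r,u-r:u+r].astype(float)
    br=g.max(2)
    sat=(g.max(2)-g.min(2))
    w=(br<95)
    k,l,s,c=cv2.connectedComponentsWithStats(w.astype(np.uint8),connectivity=4)
    i=min((i for i in range(1,k) if s[i,4]>6),key=lambda i:np.hypot(*(c[i]-r)))
    return c[i]+[u-r,v-r],s[i,4]
P={"hr":((323,237),(276,212)),"hb":((401,251),(269,287)),"nr":((395,165),(368,271)),"nb":((321,170),(347,204))}
for k,(a,b) in P.items():
    ta,na=dark("top",*a); sb,nb=dark("side",*b)
    X,e=tri(F["top"],ta,F["side"],sb); print(k,ta.round(1),na,sb.round(1),nb,X.round(4),"err",round(e,4))
# outline by top-plane rect
hsv=cv2.cvtColor(F["top"]["pixels"],cv2.COLOR_BGR2HSV); m=cv2.inRange(hsv,(10,60,90),(32,255,255))
n,l,st,ce=cv2.connectedComponentsWithStats(m)
for nm,(u,v),z in(("hr",(318,232),.026),("hb",(396,258),.026),("nr",(393,190),.012),("nb",(325,195),.012)):
    hs=hsv[v,u]; i=l[v,u]
    c=max(cv2.findContours((l==i).astype(np.uint8),0,cv2.CHAIN_APPROX_NONE)[0],key=len)[:,0]
    p=plane(F["top"],c,z)[:,:2].astype(np.float32)
    q=cv2.minAreaRect(p*1000); print(nm,np.round(q[0],1),np.round(q[1],1),round(q[2],1))
# heading: hist of angle at subpixel via moments
    M=cv2.moments((p*1000).reshape(-1,1,2)); th=.5*np.arctan2(2*M["mu11"],M["mu20"]-M["mu02"]); print("  moments",M["m10"]/M["m00"],M["m01"]/M["m00"],np.degrees(th))
# tumbler crops
a=cv2.resize(F["top"]["pixels"][110:230,120:255],None,fx=3.5,fy=3.5,interpolation=cv2.INTER_CUBIC)
b=cv2.resize(F["side"]["pixels"][55:160,265:370],None,fx=3,fy=3,interpolation=cv2.INTER_CUBIC)
c=np.zeros((420,a.shape[1]+b.shape[1],3),np.uint8); c[:a.shape[0],:a.shape[1]]=a; c[:b.shape[0],a.shape[1]:]=b
cv2.imwrite("pics/tum.png",c); print(a.shape,b.shape)
```

```text
hr [322.5 236.7] 54 [276.2 211.6] 35 [ 0.4572 -0.0906  0.0328] err 0.0Traceback (most recent call last):
  File "<stdin>", line 13, in <module>
  File "<stdin>", line 9, in dark
ValueError: min() iterable argument is empty
```

```bash
cat > m.py <<'E'
from h import *
F={n:grab_frame(n) for n in("top","side")}
def dark(n,u,v,r=11):
    g=F[n]["pixels"][v-r:v+r,u-r:u+r].astype(float)
    big=cv2.resize(g.astype(np.uint8),None,fx=4,fy=4,interpolation=cv2.INTER_LINEAR)
    sat=(big.max(2).astype(int)-big.min(2)); 
    w=(big.max(2)<125)
    yy,xx=np.mgrid[:8*r,:8*r]; 
    k,l,s,c=cv2.connectedComponentsWithStats(w.astype(np.uint8),connectivity=4)
    i=min((i for i in range(1,k) if s[i,4]>90),key=lambda i:np.hypot(*(c[i]-4*r)))
    return (c[i]+.5)/4-.5+[u-r,v-r],s[i,4]/16
P={"hr":((323,237),(276,212)),"hb":((401,251),(269,287)),"nr":((395,165),(368,271)),"nb":((321,170),(347,204))}
for k,(a,b) in P.items():
    ta,na=dark("top",*a); sb,nb=dark("side",*b)
    X,e=tri(F["top"],ta,F["side"],sb); print(k,ta.round(1),na,sb.round(1),nb,X.round(4),"err",round(e,4))
hsv=cv2.cvtColor(F["top"]["pixels"],cv2.COLOR_BGR2HSV); m=cv2.inRange(hsv,(10,60,90),(32,255,255))
n,l,st,ce=cv2.connectedComponentsWithStats(m)
for nm,(u,v),z in(("hr",(318,232),.026),("hb",(396,258),.026),("nr",(393,190),.012),("nb",(325,195),.012)):
    i=l[v,u]
    c=max(cv2.findContours((l==i).astype(np.uint8),0,cv2.CHAIN_APPROX_NONE)[0],key=len)[:,0]
    c=cv2.convexHull(c)[:,0]
    p=plane(F["top"],c,z)[:,:2].astype(np.float32)
    q=cv2.minAreaRect(p*1000); M=cv2.moments((p*1000).reshape(-1,1,2)); th=.5*np.arctan2(2*M["mu11"],M["mu20"]-M["mu02"])
    print(nm,i,np.round(q[0],1),np.round(q[1],1),round(q[2],1),"mom",round(M["m10"]/M["m00"],1),round(M["m01"]/M["m00"],1),round(np.degrees(th),1))
a=cv2.resize(F["top"]["pixels"][110:230,120:255],None,fx=3.5,fy=3.5,interpolation=cv2.INTER_CUBIC)
b=cv2.resize(F["side"]["pixels"][55:160,265:370],None,fx=3,fy=3,interpolation=cv2.INTER_CUBIC)
c=np.zeros((420,a.shape[1]+b.shape[1],3),np.uint8); c[:a.shape[0],:a.shape[1]]=a; c[:b.shape[0],a.shape[1]:]=b
cv2.imwrite("pics/tum.png",c); print(a.shape,b.shape)
E
python3 m.py
```

```text
hr [322.5 237. ] 60.375 [276.1 211.5] 45.6875 [ 0.4567 -0.0906  0.0333] err 0.0007
hb [406.6 250.9] 133.5 [269.  285.5] 33.8125 [ 0.4261 -0.3037  0.0547] err 0.0034
nr [394.8 165.5] 58.0 [367.6 271.2] 59.0625 [ 0.6528 -0.2791  0.0194] err 0.0002
nb [321.1 170.1] 33.6875 [345.9 204.7] 15.625 [ 0.6357 -0.083   0.0203] err 0.0003
hr 58 [456.5 -90.1] [52.4 35.7] 12.7 mom 456.6 -89.9 12.9
hb 60 [ 425.5 -292.5] [37.7 54.5] 69.4 mom 425.8 -292.8 -22.6
nr 48 [ 611.9 -274.3] [ 71.7 121.8] 83.0 mom 612.0 -274.4 -6.8
nb 49 [595.2 -89.6] [121.4  70.9] 10.1 mom 595.5 -89.6 10.1
(420, 472, 3) (315, 315, 3)
```

View pics/tum.png

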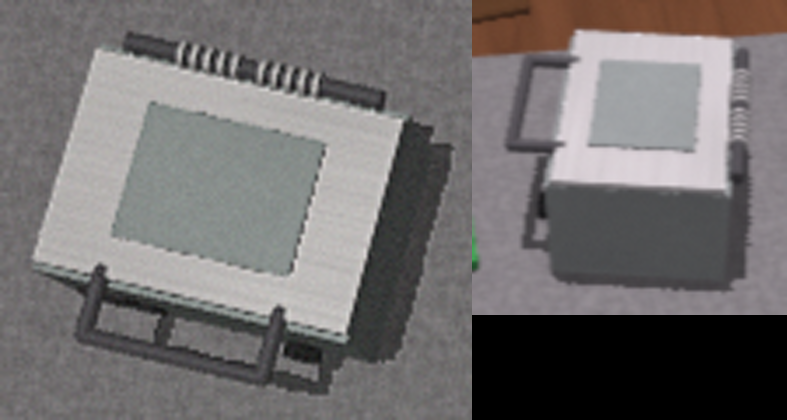

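Crop: the bar handle runs from about (145,208) to (195,219) in the top image, and (283,75) to (279,103) in the side image. The hinge is at the far side, and the front faces the robot.

Run:
```python
from h import *
F={n:grab_frame(n) for n in("top","side")}
t=lambda x,y:np.array([[120+(x+.5)/3.5-.5,110+(y+.5)/3.5-.5]])
s=lambda x,y:np.array([[265+(x-472+.5)/3-.5,55+(y+.5)/3-.5]])
for n,a,b in(("bar L",t(85,341),s(526,59)),("bar R",t(262,377),s(513,145)),("plate RL far-left",t(97,48),s(733,37)),("plate far right",t(405,118),s(730,190)),("plate near right",t(347,340),s(548,184)),("plate near left",t(36,265),s(571,34))):
    X,e=tri(F["top"],a,F["side"],b); print(n,X.round(4),round(e,4),plane(F["top"],a,.118).round(4))
```

```text
bar L [0.5131 0.3445 0.1232] 0.0029 [[0.5123 0.3462 0.118 ]]
bar R [0.4909 0.2212 0.1188] 0.0022 [[0.4899 0.2212 0.118 ]]
plate RL far-left [0.7226 0.3516 0.1254] 0.0017 [[0.724  0.3542 0.118 ]]
plate far right [0.6789 0.1307 0.121 ] 0.0045 [[0.6774 0.1311 0.118 ]]
plate near right [0.5183 0.1637 0.118 ] 0.0022 [[0.5172 0.1636 0.118 ]]
plate near left [0.5639 0.3834 0.1213] 0.0017 [[0.5653 0.3848 0.118 ]]
```

Request:
{"op": "move_arm", "data": {
  "commands": [
    {"tx": 1, "ty": 0.8, "wz": -0.15},
    {"tx": 1, "ty": 1, "wz": -0.15},
    {"tx": 1, "ty": 1, "wz": -0.15},
    {"tx": 1, "ty": 1, "wz": -0.15},
    {"tx": 1, "ty": 1, "wz": -0.15},
    {"tx": 1, "ty": 1, "wz": -0.15, "claw": 0.7},
    {"ty": 1, "wz": -0.15, "claw": 0.7},
    {"ty": 1, "wz": -0.1, "claw": 0.7},
    {"ty": 1, "claw": 0.7},
    {"ty": 1, "claw": 0.7},
    {"ty": 1, "claw": 0.7},
    {"ty": 1, "claw": 0.7},
    {"ty": 1, "claw": 0.7},
    {"ty": 0.8, "tz": -1, "claw": 0.7},
    {"tz": -0.5, "claw": 0.7},
    {"claw": 0.7},
    {"claw": 0.7}
  ]
}}

```text
validation failed for argument at $.co...
```

Request:
{"op": "move_arm", "data": {
  "commands": [
    {"tx": 1, "ty": 0.8, "tz": 0, "wx": 0, "wy": 0, "wz": -0.15, "claw": 1},
    {"tx": 1, "ty": 1, "tz": 0, "wx": 0, "wy": 0, "wz": -0.2, "claw": 1},
    {"tx": 1, "ty": 1, "tz": 0, "wx": 0, "wy": 0, "wz": -0.2, "claw": 1},
    {"tx": 1, "ty": 1, "tz": 0, "wx": 0, "wy": 0, "wz": -0.2, "claw": 1},
    {"tx": 1, "ty": 1, "tz": 0, "wx": 0, "wy": 0, "wz": -0.2, "claw": 0.7},
    {"tx": 1, "ty": 1, "tz": 0, "wx": 0, "wy": 0, "wz": -0.2, "claw": 0.7},
    {"tx": 0.2, "ty": 1, "tz": 0, "wx": 0, "wy": 0, "wz": 0, "claw": 0.7},
    {"tx": 0, "ty": 1, "tz": 0, "wx": 0, "wy": 0, "wz": 0, "claw": 0.7},
    {"tx": 0, "ty": 1, "tz": 0, "wx": 0, "wy": 0, "wz": 0, "claw": 0.7},
    {"tx": 0, "ty": 1, "tz": 0, "wx": 0, "wy": 0, "wz": 0, "claw": 0.7},
    {"tx": 0, "ty": 1, "tz": 0, "wx": 0, "wy": 0, "wz": 0, "claw": 0.7},
    {"tx": 0, "ty": 1, "tz": 0, "wx": 0, "wy": 0, "wz": 0, "claw": 0.7},
    {"tx": 0, "ty": 1, "tz": 0, "wx": 0, "wy": 0, "wz": 0, "claw": 0.7},
    {"tx": 0, "ty": 1, "tz": -1, "wx": 0, "wy": 0, "wz": 0, "claw": 0.7},
    {"tx": 0, "ty": 0, "tz": -0.5, "wx": 0, "wy": 0, "wz": 0, "claw": 0.7},
    {"tx": 0, "ty": 0, "tz": 0, "wx": 0, "wy": 0, "wz": 0, "claw": 0.7},
    {"tx": 0, "ty": 0, "tz": 0, "wx": 0, "wy": 0, "wz": 0, "claw": 0.7}
  ]
}}

```text
clock: 2.2
eef_pos: [0.4332, -0.1191, 0.1683]
ee_rot: [3.141, -0.0, 0.222]
contact_force: [-0.2, -1.1, 0.2]
grip_width: 0.0613
grasp_force: 0.0
```

```bash
cat >> h.py <<'E'
def wrist():
    s=sense(); f=grab_frame("wrist"); f["s"]=s; return f
def wray(f,uv):
    K=f["intrinsics"]; X=np.array(f["tool_from_camera"]); uv=np.atleast_2d(uv)
    d=(uv-K[:2,2])/K[0,0]; th=np.linalg.norm(d,axis=1); 
    c=np.c_[d/np.maximum(th,1e-9)[:,None]*np.sin(th)[:,None],np.cos(th)]
    Rw=R.from_euler("xyz",f["s"]["ee_rot"]).as_matrix()
    return Rw@X[:3,3]+f["s"]["eef_pos"], c@X[:3,:3].T@Rw.T
def wplane(f,uv,z):
    p,d=wray(f,uv); return p+d*((z-p[2])/d[:,2])[:,None]
def wproj(f,P):
    K=f["intrinsics"]; X=np.linalg.inv(f["tool_from_camera"])
    Rw=R.from_euler("xyz",f["s"]["ee_rot"]).as_matrix()
    c=(np.atleast_2d(P)-f["s"]["eef_pos"])@Rw@X[:3,:3].T+X[:3,3]
    r=np.hypot(c[:,0],c[:,1]); th=np.arctan2(r,c[:,2]); return c[:,:2]/r[:,None]*th[:,None]*K[0,0]+K[:2,2]
def brass(f,P,z=.026):
    "outline of brass piece near point P: centre/yaw on plane z, area-based"
    hsv=cv2.cvtColor(f["pixels"],cv2.COLOR_BGR2HSV); m=cv2.inRange(hsv,(10,70,70),(32,255,255))
    uv=wproj(f,P)[0]; cs=[c for c in cv2.findContours(m,0,cv2.CHAIN_APPROX_NONE)[0] if cv2.contourArea(c)>100]
    c=min(cs,key=lambda c:abs(cv2.pointPolygonTest(c,tuple(map(float,uv)),True)) if cv2.pointPolygonTest(c,tuple(map(float,uv)),False)<0 else -1)
    p=wplane(f,cv2.convexHull(c)[:,0].astype(float),z)[:,:2]*1000
    return uv,cv2.boundingRect(c),cv2.minAreaRect(p.astype(np.float32))
E
python3 - <<'E'
from h import *
f=wrist(); im=f["pixels"].copy(); print(f["intrinsics"][0],f["tool_from_camera"])
for P in([.4567,-.0903,.030],[.426,-.293,.03],[.594,-.272,.005],[.5776,-.0927,.005]):
    uv=wproj(f,P)[0]; print(uv.round(1)); cv2.circle(im,tuple(uv.astype(int)),3,(255,0,255),1)
print(brass(f,[.4567,-.0903,.030]))
cv2.imwrite("pics/w1.png",im)
E
```

```text
[309.70691629   0.         319.3776399 ] [[-2.45791122e-05 -9.68247073e-01 -2.49995209e-01  6.85971584e-02]
 [ 9.99999830e-01 -1.69626880e-04  5.58657195e-04 -4.79994641e-04]
 [-5.83324101e-04 -2.49995152e-01  9.68246912e-01 -1.61164484e-01]
 [ 0.00000000e+00  0.00000000e+00  0.00000000e+00  1.00000000e+00]]
[296.1 162.6]
[469.4 231.9]
[482.2  82.3]
[325.4  49. ]
(array([296.14650468, 162.61809738]), (276, 133, 38, 53), ((459.1138000488281, -87.80647277832031), (52.05320739746094, 36.51873016357422), 12.525983810424805))
```

View pics/w1.png

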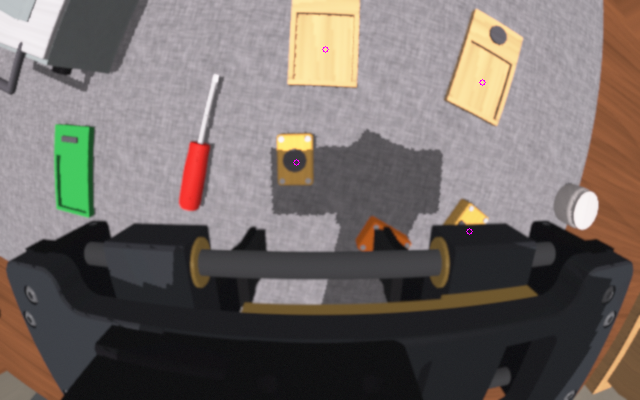

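The wrist view shows the round-tag housing at (295,160), agreeing with the two-view fix within 2.5 mm. Next I descend on it.

Request:
{"op": "move_arm", "data": {
  "commands": [
    {"tx": 0.31, "ty": 0.37, "tz": -0.3, "wx": 0, "wy": 0, "wz": 0, "claw": 0.7},
    {"tx": 0.31, "ty": 0.38, "tz": -0.5, "wx": 0, "wy": 0, "wz": 0, "claw": 0.7},
    {"tx": 0, "ty": 0, "tz": -0.5, "wx": 0, "wy": 0, "wz": 0, "claw": 0.7},
    {"tx": 0, "ty": 0, "tz": -0.5, "wx": 0, "wy": 0, "wz": 0, "claw": 0.7},
    {"tx": 0, "ty": 0, "tz": -0.5, "wx": 0, "wy": 0, "wz": 0, "claw": 0.7},
    {"tx": 0, "ty": 0, "tz": -0.2, "wx": 0, "wy": 0, "wz": 0, "claw": 0.7},
    {"tx": 0, "ty": 0, "tz": 0, "wx": 0, "wy": 0, "wz": 0, "claw": 0.7},
    {"tx": 0, "ty": 0, "tz": 0, "wx": 0, "wy": 0, "wz": 0, "claw": 0.7}
  ]
}}

```text
clock: 3.05
eef_pos: [0.4587, -0.089, 0.0688]
ee_rot: [3.141, -0.002, 0.222]
contact_force: [0.3, -0.0, 0.3]
grip_width: 0.0606
grasp_force: 0.0
```

Request:
{"op": "move_arm", "data": {
  "commands": [
    {"tx": 0, "ty": 0, "tz": -0.4, "wx": 0, "wy": 0, "wz": 0, "claw": 0.7},
    {"tx": 0, "ty": 0, "tz": -0.43, "wx": 0, "wy": 0, "wz": 0, "claw": 0.7},
    {"tx": 0, "ty": 0, "tz": 0, "wx": 0, "wy": 0, "wz": 0, "claw": 0.7},
    {"tx": 0, "ty": 0, "tz": 0, "wx": 0, "wy": 0, "wz": 0, "claw": 0},
    {"tx": 0, "ty": 0, "tz": 0, "wx": 0, "wy": 0, "wz": 0, "claw": 0},
    {"tx": 0, "ty": 0, "tz": 0, "wx": 0, "wy": 0, "wz": 0, "claw": 0},
    {"tx": 0, "ty": 0, "tz": 0, "wx": 0, "wy": 0, "wz": 0, "claw": 0},
    {"tx": 0, "ty": 0, "tz": 0, "wx": 0, "wy": 0, "wz": 0, "claw": 0}
  ]
}}

```text
clock: 3.85
eef_pos: [0.4579, -0.0885, 0.035]
ee_rot: [3.141, -0.001, 0.223]
contact_force: [0.5, -0.5, -0.4]
grip_width: 0.0285
grasp_force: 0.0
```

Width 28.5 mm with no force, so the grasp missed. I stop and look.

Run:
```python
from h import *
import rig; print(rig.finger_overhang, sense()["grip_width"],sense()["grasp_force"])
f=wrist(); T=grab_frame("top"); S=grab_frame("side")
a=cv2.resize(T["pixels"][200:280,280:380],(400,320)); b=cv2.resize(S["pixels"][180:260,230:330],(400,320))
cv2.imwrite("pics/c2.png",np.vstack([np.hstack([a,b]),np.hstack([f["pixels"][100:350,120:520],np.zeros((250,400,3),np.uint8)])]))
```

```text
0.025 0.028496302039217162 0.0
```

View pics/c2.png

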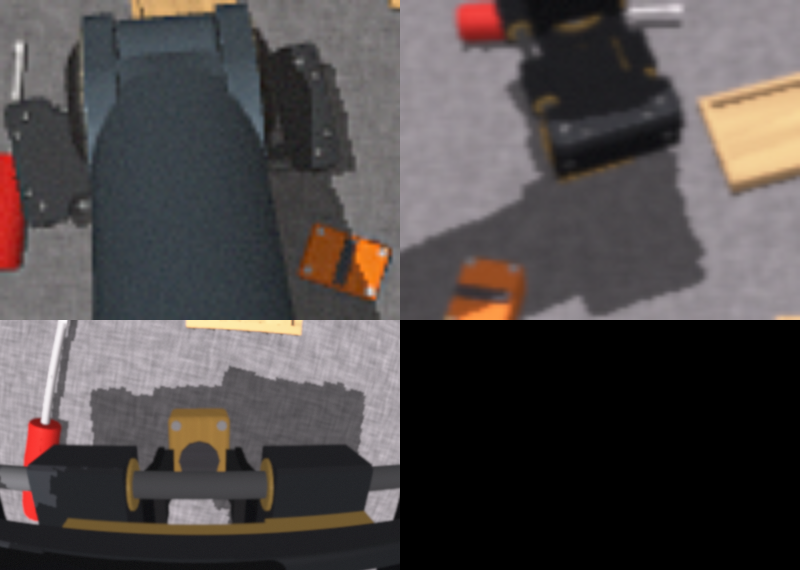

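The wrist view shows the housing centred between the fingers (crop 200,450). The fingers may still be moving, so I wait a little.

Request:
{"op": "move_arm", "data": {
  "commands": [
    {"tx": 0, "ty": 0, "tz": 0, "wx": 0, "wy": 0, "wz": 0, "claw": 0},
    {"tx": 0, "ty": 0, "tz": 0, "wx": 0, "wy": 0, "wz": 0, "claw": 0},
    {"tx": 0, "ty": 0, "tz": 0, "wx": 0, "wy": 0, "wz": 0, "claw": 0}
  ]
}}

```text
clock: 4.3
eef_pos: [0.4576, -0.0884, 0.0346]
ee_rot: [-3.142, 0.0, 0.223]
contact_force: [-0.7, 0.1, 0.0]
grip_width: 0.0012
grasp_force: 0.0
```

Run:
```python
from h import *
f=wrist(); im=f["pixels"].copy(); e=f["s"]["eef_pos"]
for d in(.006,.025):
    uv=wproj(f,e-[0,0,d])[0]; print(uv); cv2.drawMarker(im,tuple(uv.astype(int)),(255,0,255),0,8)
print(brass(f,[.4567,-.0903,.030]))
T=grab_frame("top"); S=grab_frame("side")
b=cv2.resize(S["pixels"][180:260,230:330],(400,320))
cv2.imwrite("pics/c3.png",np.hstack([cv2.resize(im[150:350,220:420],(400,400)),np.vstack([b,np.zeros((80,400,3),np.uint8)])]))
```

```text
[320.03704597 242.61734649]
[319.96022537 231.353687  ]
(array([322.83668147, 245.66898696]), (335, 239, 7, 53), ((443.8238525390625, -102.84709167480469), (35.79853820800781, 3.709969997406006), 13.866510391235352))
```

View pics/c3.png

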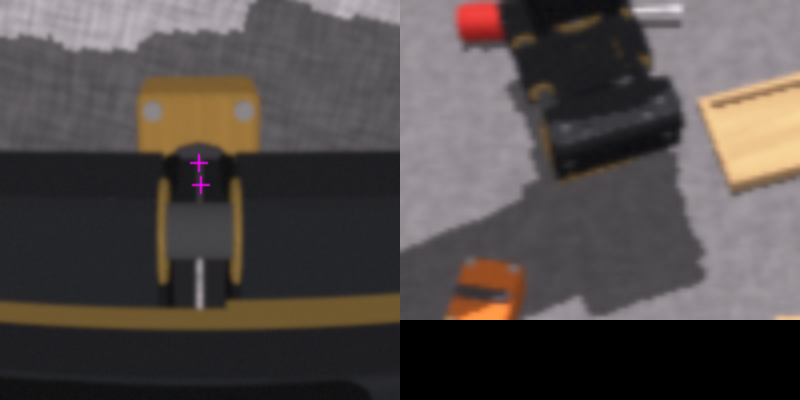

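The housing is at its expected spot directly below the closed fingers, with its disc edge showing at crop (200,148), so the fingers passed above it. I open and feel downward in small steps to find the true fingertip height.

Request:
{"op": "move_arm", "data": {
  "commands": [
    {"tx": 0, "ty": 0, "tz": 0, "wx": 0, "wy": 0, "wz": 0, "claw": 0.7},
    {"tx": 0, "ty": 0, "tz": 0, "wx": 0, "wy": 0, "wz": 0, "claw": 0.7},
    {"tx": 0, "ty": 0, "tz": 0, "wx": 0, "wy": 0, "wz": 0, "claw": 0.7},
    {"tx": 0, "ty": 0, "tz": 0, "wx": 0, "wy": 0, "wz": 0, "claw": 0.7},
    {"tx": 0, "ty": 0, "tz": 0, "wx": 0, "wy": 0, "wz": 0, "claw": 0.7},
    {"tx": 0, "ty": 0, "tz": 0, "wx": 0, "wy": 0, "wz": 0, "claw": 0.7},
    {"tx": 0, "ty": 0, "tz": 0, "wx": 0, "wy": 0, "wz": 0, "claw": 0.7},
    {"tx": 0, "ty": 0, "tz": 0, "wx": 0, "wy": 0, "wz": 0, "claw": 0.7},
    {"tx": 0, "ty": 0, "tz": 0, "wx": 0, "wy": 0, "wz": 0, "claw": 0.7},
    {"tx": 0, "ty": 0, "tz": 0, "wx": 0, "wy": 0, "wz": 0, "claw": 0.7}
  ]
}}

```text
clock: 5.45
eef_pos: [0.4577, -0.0884, 0.0346]
ee_rot: [3.142, -0.0, 0.223]
contact_force: [0.3, 0.5, 0.1]
grip_width: 0.06
grasp_force: 0.0
```

Run:
```python
from h import *
f=wrist(); im=f["pixels"].copy(); e=f["s"]["eef_pos"]; Rw=R.from_euler("xyz",f["s"]["ee_rot"]).as_matrix()
w=f["s"]["grip_width"]; print(w,f["s"]["grasp_force"])
for d in(0.,.025):
  for y in(-w/2,w/2):
    uv=wproj(f,e+Rw@[0,y,d])[0]; cv2.drawMarker(im,tuple(uv.astype(int)),(255,0,255) if d else (0,255,0),0,6)
cv2.imwrite("pics/c4.png",cv2.resize(im[150:350,190:450],None,fx=3,fy=3))
```

```text
0.05998936314192971 0.0
```

View pics/c4.png

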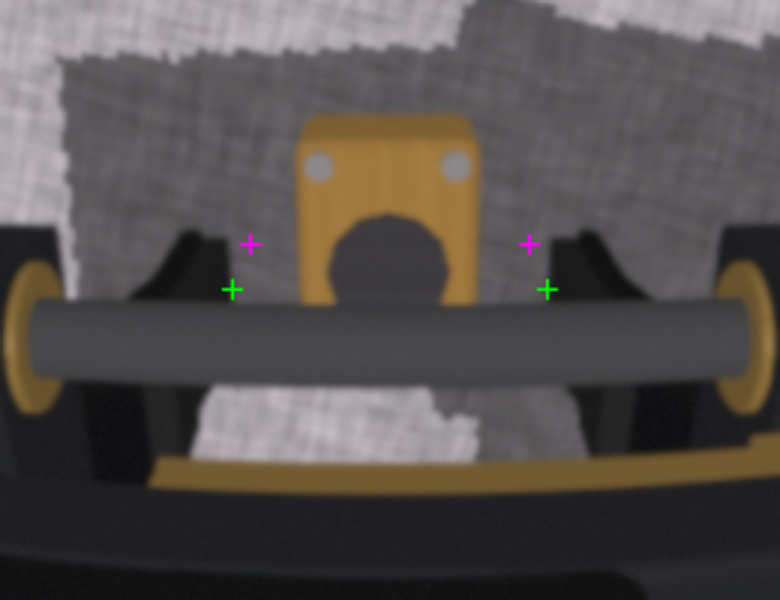

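The finger ends show an inner gap of about 107 px, which matches the TCP plane (green marks) and not 25 mm ahead of it. The true overhang is therefore about 0, not 25 mm. I descend carefully and watch the force.

Request:
{"op": "move_arm", "data": {
  "commands": [
    {"tx": 0, "ty": 0, "tz": -0.15, "wx": 0, "wy": 0, "wz": 0, "claw": 0.7},
    {"tx": 0, "ty": 0, "tz": -0.15, "wx": 0, "wy": 0, "wz": 0, "claw": 0.7},
    {"tx": 0, "ty": 0, "tz": -0.1, "wx": 0, "wy": 0, "wz": 0, "claw": 0.7},
    {"tx": 0, "ty": 0, "tz": -0.1, "wx": 0, "wy": 0, "wz": 0, "claw": 0.7},
    {"tx": 0, "ty": 0, "tz": 0, "wx": 0, "wy": 0, "wz": 0, "claw": 0.7}
  ]
}}

```text
clock: 6.0
eef_pos: [0.4571, -0.0884, 0.0139]
ee_rot: [-3.141, 0.001, 0.223]
contact_force: [-0.3, -0.3, -0.7]
grip_width: 0.061
grasp_force: 0.0
```

Request:
{"op": "move_arm", "data": {
  "commands": [
    {"tx": 0, "ty": 0, "tz": -0.08, "wx": 0, "wy": 0, "wz": 0, "claw": 0.7},
    {"tx": 0, "ty": 0, "tz": -0.07, "wx": 0, "wy": 0, "wz": 0, "claw": 0.7},
    {"tx": 0, "ty": 0, "tz": 0, "wx": 0, "wy": 0, "wz": 0, "claw": 0.7}
  ]
}}

```text
clock: 6.3
eef_pos: [0.4574, -0.0885, 0.0083]
ee_rot: [-3.141, 0.0, 0.223]
contact_force: [-0.4, 1.0, 0.4]
grip_width: 0.0606
grasp_force: 0.0
```

Request:
{"op": "move_arm", "data": {
  "commands": [
    {"tx": 0, "ty": 0, "tz": -0.06, "wx": 0, "wy": 0, "wz": 0, "claw": 0.7},
    {"tx": 0, "ty": 0, "tz": -0.06, "wx": 0, "wy": 0, "wz": 0, "claw": 0.7},
    {"tx": 0, "ty": 0, "tz": 0, "wx": 0, "wy": 0, "wz": 0, "claw": 0.7}
  ]
}}

```text
clock: 6.6
eef_pos: [0.4575, -0.0884, 0.0035]
ee_rot: [-3.141, 0.0, 0.223]
contact_force: [0.4, -0.1, -0.2]
grip_width: 0.0609
grasp_force: 0.0
```

Request:
{"op": "move_arm", "data": {
  "commands": [
    {"tx": 0, "ty": 0, "tz": -0.05, "wx": 0, "wy": 0, "wz": 0, "claw": 0.7},
    {"tx": 0, "ty": 0, "tz": -0.05, "wx": 0, "wy": 0, "wz": 0, "claw": 0.7},
    {"tx": 0, "ty": 0, "tz": 0, "wx": 0, "wy": 0, "wz": 0, "claw": 0.7}
  ]
}}

```text
clock: 6.9
eef_pos: [0.4578, -0.0885, 0.0009]
ee_rot: [3.141, 0.0, 0.223]
contact_force: [-4.0, 0.8, 14.6]
grip_width: 0.0609
grasp_force: 7.3
```

The bench is felt at TCP z ≈ 0.001, so the fingertips sit about 1 mm ahead of the TCP. That puts the real grasp point about 18 mm behind it. I raise to a tip height of about 9 mm and grip.

Request:
{"op": "move_arm", "data": {
  "commands": [
    {"tx": 0, "ty": 0, "tz": 0.25, "wx": 0, "wy": 0, "wz": 0, "claw": 0.7},
    {"tx": 0, "ty": 0, "tz": 0, "wx": 0, "wy": 0, "wz": 0, "claw": 0},
    {"tx": 0, "ty": 0, "tz": 0, "wx": 0, "wy": 0, "wz": 0, "claw": 0},
    {"tx": 0, "ty": 0, "tz": 0, "wx": 0, "wy": 0, "wz": 0, "claw": 0},
    {"tx": 0, "ty": 0, "tz": 0, "wx": 0, "wy": 0, "wz": 0, "claw": 0},
    {"tx": 0, "ty": 0, "tz": 0, "wx": 0, "wy": 0, "wz": 0, "claw": 0},
    {"tx": 0, "ty": 0, "tz": 0, "wx": 0, "wy": 0, "wz": 0, "claw": 0}
  ]
}}

```text
clock: 7.6
eef_pos: [0.4574, -0.0884, 0.0095]
ee_rot: [-3.141, 0.001, 0.223]
contact_force: [0.9, -0.4, -1.2]
grip_width: 0.0357
grasp_force: 30.0
```

Request:
{"op": "move_arm", "data": {
  "commands": [
    {"tx": 0, "ty": 0, "tz": 0.5, "wx": 0, "wy": 0, "wz": 0, "claw": 0},
    {"tx": 0, "ty": 0, "tz": 0.7, "wx": 0, "wy": 0, "wz": 0, "claw": 0},
    {"tx": 0, "ty": 0, "tz": 0.3, "wx": 0, "wy": 0, "wz": 0, "claw": 0},
    {"tx": 0.4, "ty": -0.6, "tz": 0, "wx": 0, "wy": 0, "wz": -0.5, "claw": 0},
    {"tx": 0.5, "ty": -0.7, "tz": 0, "wx": 0, "wy": 0, "wz": -0.7, "claw": 0},
    {"tx": 0.5, "ty": -0.7, "tz": 0, "wx": 0, "wy": 0, "wz": -0.7, "claw": 0},
    {"tx": 0.5, "ty": -0.7, "tz": 0, "wx": 0, "wy": 0, "wz": -0.7, "claw": 0},
    {"tx": 0.5, "ty": -0.7, "tz": 0, "wx": 0, "wy": 0, "wz": -0.7, "claw": 0},
    {"tx": 0.5, "ty": -0.6, "tz": 0, "wx": 0, "wy": 0, "wz": -0.5, "claw": 0},
    {"tx": 0.5, "ty": -0.59, "tz": 0, "wx": 0, "wy": 0, "wz": -0.48, "claw": 0},
    {"tx": 0, "ty": 0, "tz": 0, "wx": 0, "wy": 0, "wz": 0, "claw": 0},
    {"tx": 0, "ty": 0, "tz": 0, "wx": 0, "wy": 0, "wz": 0, "claw": 0}
  ]
}}

```text
clock: 8.8
eef_pos: [0.593, -0.2721, 0.0686]
ee_rot: [-3.141, 0.002, -0.12]
contact_force: [-0.3, 0.8, -0.5]
grip_width: 0.0356
grasp_force: 30.0
```

Run:
```python
from h import *
f=wrist(); im=f["pixels"]; print(f["s"]["eef_pos"])
hsv=cv2.cvtColor(im,cv2.COLOR_BGR2HSV); m=cv2.inRange(hsv,(10,60,90),(32,255,255))
uv=wproj(f,[[.6528,-.2791,.016],[.6357,-.083,.016],[.594,-.272,.012]]); print(uv.round(1))
# dark mark near predicted pixels
for u,v in uv[:2].astype(int):
    g=im[v-18:v+18,u-18:u+18].max(2); k,l,s,c=cv2.connectedComponentsWithStats((g<110).astype(np.uint8))
    for i in range(1,k):
        if s[i,4]>40: q=c[i]+[u-18,v-18]; print(s[i],q.round(1),wplane(f,q,.016).round(4))
cv2.imwrite("pics/w5.png",im[0:300,100:600])
```

```text
[ 0.59296379 -0.27212119  0.06858119]
[[319.8 133.8]
 [ 96.3 192.9]
 [319.8 214.9]]
```

View pics/w5.png

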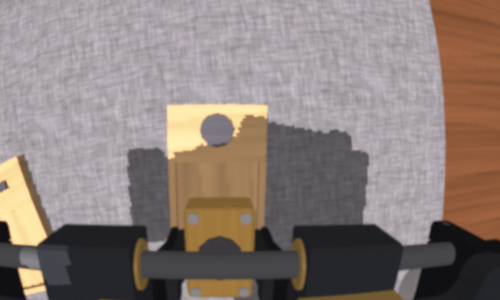

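Wrist view: the held housing is aligned over the pocket, and the disc mark at crop (217,130) is about 2 mm from the prediction. I nudge half of that and lower.

Request:
{"op": "move_arm", "data": {
  "commands": [
    {"tx": 0.06, "ty": 0.04, "tz": -0.3, "wx": 0, "wy": 0, "wz": 0, "claw": 0},
    {"tx": 0, "ty": 0, "tz": -0.4, "wx": 0, "wy": 0, "wz": 0, "claw": 0},
    {"tx": 0, "ty": 0, "tz": -0.4, "wx": 0, "wy": 0, "wz": 0, "claw": 0},
    {"tx": 0, "ty": 0, "tz": -0.15, "wx": 0, "wy": 0, "wz": 0, "claw": 0},
    {"tx": 0, "ty": 0, "tz": -0.07, "wx": 0, "wy": 0, "wz": 0, "claw": 0},
    {"tx": 0, "ty": 0, "tz": 0, "wx": 0, "wy": 0, "wz": 0, "claw": 0}
  ]
}}

```text
clock: 9.45
eef_pos: [0.5958, -0.2704, 0.0164]
ee_rot: [-3.141, 0.001, -0.12]
contact_force: [0.6, -0.8, -1.5]
grip_width: 0.0355
grasp_force: 30.0
```

Request:
{"op": "move_arm", "data": {
  "commands": [
    {"tx": 0, "ty": 0, "tz": -0.03, "wx": 0, "wy": 0, "wz": 0, "claw": 0},
    {"tx": 0, "ty": 0, "tz": 0, "wx": 0, "wy": 0, "wz": 0, "claw": 0},
    {"tx": 0, "ty": 0, "tz": 0, "wx": 0, "wy": 0, "wz": 0, "claw": 0.6},
    {"tx": 0, "ty": 0, "tz": 0, "wx": 0, "wy": 0, "wz": 0, "claw": 0.6},
    {"tx": 0, "ty": 0, "tz": 0, "wx": 0, "wy": 0, "wz": 0, "claw": 0.6},
    {"tx": 0, "ty": 0, "tz": 0, "wx": 0, "wy": 0, "wz": 0, "claw": 0.6},
    {"tx": 0, "ty": 0, "tz": 0.3, "wx": 0, "wy": 0, "wz": 0, "claw": 0.7},
    {"tx": 0, "ty": 0, "tz": 0.8, "wx": 0, "wy": 0, "wz": 0, "claw": 0.7},
    {"tx": 0, "ty": 0, "tz": 1, "wx": 0, "wy": 0, "wz": 0, "claw": 0.7},
    {"tx": -0.5, "ty": 0, "tz": 0.5, "wx": 0, "wy": 0, "wz": -0.4, "claw": 0.7},
    {"tx": -0.8, "ty": -0.1, "tz": 0, "wx": 0, "wy": 0, "wz": -0.6, "claw": 0.7},
    {"tx": -0.8, "ty": -0.1, "tz": 0, "wx": 0, "wy": 0, "wz": -0.6, "claw": 0.7},
    {"tx": -0.8, "ty": -0.1, "tz": 0, "wx": 0, "wy": 0, "wz": -0.6, "claw": 0.7},
    {"tx": -0.8, "ty": -0.1, "tz": 0, "wx": 0, "wy": 0, "wz": -0.6, "claw": 0.7},
    {"tx": -0.5, "ty": -0.12, "tz": 0, "wx": 0, "wy": 0, "wz": -0.6, "claw": 0.7},
    {"tx": 0, "ty": 0, "tz": 0, "wx": 0, "wy": 0, "wz": 0, "claw": 0.7},
    {"tx": 0, "ty": 0, "tz": 0, "wx": 0, "wy": 0, "wz": 0, "claw": 0.7}
  ]
}}

```text
clock: 11.15
eef_pos: [0.4289, -0.2915, 0.1209]
ee_rot: [3.141, -0.002, -0.391]
contact_force: [1.0, -1.3, -0.9]
grip_width: 0.061
grasp_force: 0.0
```

Run:
```python
from h import *
f=wrist(); print(f["s"]["eef_pos"],f["s"]["ee_rot"],f["s"]["grip_width"])
print(brass(f,[.426,-.293,.026]))
T=grab_frame("top")
hsv=cv2.cvtColor(T["pixels"],cv2.COLOR_BGR2HSV); m=cv2.inRange(hsv,(18,140,90),(32,255,255))
k,l,s,c=cv2.connectedComponentsWithStats(m)
for i in range(1,k):
    if s[i,4]>40 and 300<c[i,0]<430 and 140<c[i,1]<290: print(s[i],plane(T,c[i][None],.031).round(4))
cv2.imwrite("pics/w6.png",np.hstack([f["pixels"][0:300,150:550],cv2.resize(T["pixels"][150:225,300:400],(400,300))]))
```

```text
[ 0.428875   -0.29151683  0.120855  ] [ 3.14147537e+00 -2.34774574e-03 -3.91344884e-01] 0.060963648665757396
(array([322.9397934 , 205.37716061]), (299, 170, 43, 63), ((429.90521240234375, -292.0020446777344), (35.82197570800781, 55.09619903564453), 68.59268188476562))
[385 176  16  21 180] [[ 0.5945 -0.2712  0.031 ]]
[391 254  12   9  48] [[ 0.4081 -0.2823  0.031 ]]
```

View pics/w6.png

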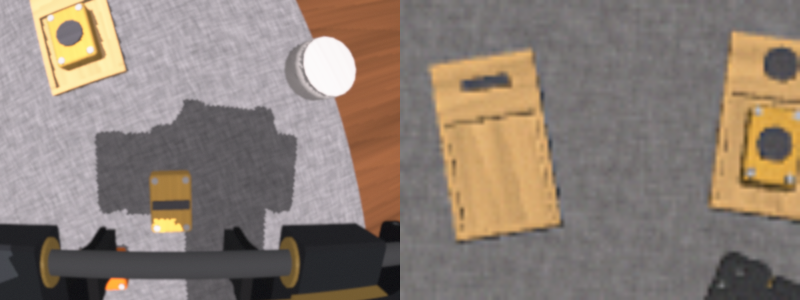

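The round housing lies flat in the disc nest (crop right, 775,145), and the tool is centred over the bar housing (crop left, 170,200). Now I grasp the bar housing.

Request:
{"op": "move_arm", "data": {
  "commands": [
    {"tx": -0.01, "ty": -0.02, "tz": -0.5, "wx": 0, "wy": 0, "wz": 0, "claw": 0.7},
    {"tx": 0, "ty": 0, "tz": -0.7, "wx": 0, "wy": 0, "wz": 0, "claw": 0.7},
    {"tx": 0, "ty": 0, "tz": -0.7, "wx": 0, "wy": 0, "wz": 0, "claw": 0.7},
    {"tx": 0, "ty": 0, "tz": -0.6, "wx": 0, "wy": 0, "wz": 0, "claw": 0.7},
    {"tx": 0, "ty": 0, "tz": -0.28, "wx": 0, "wy": 0, "wz": 0, "claw": 0.7},
    {"tx": 0, "ty": 0, "tz": 0, "wx": 0, "wy": 0, "wz": 0, "claw": 0.7},
    {"tx": 0, "ty": 0, "tz": 0, "wx": 0, "wy": 0, "wz": 0, "claw": 0},
    {"tx": 0, "ty": 0, "tz": 0, "wx": 0, "wy": 0, "wz": 0, "claw": 0},
    {"tx": 0, "ty": 0, "tz": 0, "wx": 0, "wy": 0, "wz": 0, "claw": 0},
    {"tx": 0, "ty": 0, "tz": 0, "wx": 0, "wy": 0, "wz": 0, "claw": 0},
    {"tx": 0, "ty": 0, "tz": 0, "wx": 0, "wy": 0, "wz": 0, "claw": 0},
    {"tx": 0, "ty": 0, "tz": 0, "wx": 0, "wy": 0, "wz": 0, "claw": 0}
  ]
}}

```text
clock: 12.45
eef_pos: [0.4281, -0.2924, 0.0094]
ee_rot: [3.141, -0.001, -0.392]
contact_force: [-1.2, 0.9, 5.7]
grip_width: 0.0357
grasp_force: 29.7
```

Request:
{"op": "move_arm", "data": {
  "commands": [
    {"tx": 0, "ty": 0, "tz": 0.5, "wx": 0, "wy": 0, "wz": 0, "claw": 0},
    {"tx": 0, "ty": 0, "tz": 0.7, "wx": 0, "wy": 0, "wz": 0, "claw": 0},
    {"tx": 0, "ty": 0, "tz": 0.3, "wx": 0, "wy": 0, "wz": 0, "claw": 0},
    {"tx": 0.3, "ty": 0.5, "tz": 0, "wx": 0, "wy": 0, "wz": 0.6, "claw": 0},
    {"tx": 0.5, "ty": 0.6, "tz": 0, "wx": 0, "wy": 0, "wz": 0.8, "claw": 0},
    {"tx": 0.5, "ty": 0.6, "tz": 0, "wx": 0, "wy": 0, "wz": 0.8, "claw": 0},
    {"tx": 0.5, "ty": 0.6, "tz": 0, "wx": 0, "wy": 0, "wz": 0.8, "claw": 0},
    {"tx": 0.5, "ty": 0.6, "tz": 0, "wx": 0, "wy": 0, "wz": 0.8, "claw": 0},
    {"tx": 0.5, "ty": 0.6, "tz": 0, "wx": 0, "wy": 0, "wz": 0.8, "claw": 0},
    {"tx": 0.4, "ty": 0.6, "tz": 0, "wx": 0, "wy": 0, "wz": 0.8, "claw": 0},
    {"tx": 0.35, "ty": 0.5, "tz": 0, "wx": 0, "wy": 0, "wz": 0.8, "claw": 0},
    {"tx": 0.22, "ty": 0.42, "tz": 0, "wx": 0, "wy": 0, "wz": 0.86, "claw": 0},
    {"tx": 0, "ty": 0, "tz": 0, "wx": 0, "wy": 0, "wz": 0, "claw": 0},
    {"tx": 0, "ty": 0, "tz": 0, "wx": 0, "wy": 0, "wz": 0, "claw": 0}
  ]
}}

```text
clock: 13.85
eef_pos: [0.5778, -0.0918, 0.0682]
ee_rot: [3.141, 0.002, 0.173]
contact_force: [-0.4, -1.0, -1.6]
grip_width: 0.0357
grasp_force: 29.7
```

Request:
{"op": "move_arm", "data": {
  "commands": [
    {"tx": 0.03, "ty": 0.01, "tz": -0.3, "wx": 0, "wy": 0, "wz": 0, "claw": 0},
    {"tx": 0, "ty": 0, "tz": -0.4, "wx": 0, "wy": 0, "wz": 0, "claw": 0},
    {"tx": 0, "ty": 0, "tz": -0.4, "wx": 0, "wy": 0, "wz": 0, "claw": 0},
    {"tx": 0, "ty": 0, "tz": -0.15, "wx": 0, "wy": 0, "wz": 0, "claw": 0},
    {"tx": 0, "ty": 0, "tz": -0.08, "wx": 0, "wy": 0, "wz": 0, "claw": 0},
    {"tx": 0, "ty": 0, "tz": 0, "wx": 0, "wy": 0, "wz": 0, "claw": 0},
    {"tx": 0, "ty": 0, "tz": 0, "wx": 0, "wy": 0, "wz": 0, "claw": 0}
  ]
}}

```text
clock: 14.55
eef_pos: [0.5801, -0.0912, 0.0159]
ee_rot: [3.141, -0.001, 0.173]
contact_force: [-0.5, 0.1, -1.8]
grip_width: 0.0362
grasp_force: 29.7
```

Request:
{"op": "move_arm", "data": {
  "commands": [
    {"tx": 0, "ty": 0, "tz": -0.03, "wx": 0, "wy": 0, "wz": 0, "claw": 0},
    {"tx": 0, "ty": 0, "tz": 0, "wx": 0, "wy": 0, "wz": 0, "claw": 0},
    {"tx": 0, "ty": 0, "tz": 0, "wx": 0, "wy": 0, "wz": 0, "claw": 0.6},
    {"tx": 0, "ty": 0, "tz": 0, "wx": 0, "wy": 0, "wz": 0, "claw": 0.6},
    {"tx": 0, "ty": 0, "tz": 0, "wx": 0, "wy": 0, "wz": 0, "claw": 0.6},
    {"tx": 0, "ty": 0, "tz": 0, "wx": 0, "wy": 0, "wz": 0, "claw": 0.6},
    {"tx": 0, "ty": 0, "tz": 0.3, "wx": 0, "wy": 0, "wz": 0, "claw": 0.6},
    {"tx": 0, "ty": 0, "tz": 0.8, "wx": 0, "wy": 0, "wz": 0, "claw": 0.6},
    {"tx": 0, "ty": 0, "tz": 1, "wx": 0, "wy": 0, "wz": 0, "claw": 0.6},
    {"tx": 0, "ty": 0, "tz": 1, "wx": 0, "wy": 0, "wz": 0.5, "claw": 0.6},
    {"tx": 0, "ty": 0.3, "tz": 1, "wx": 0, "wy": 0, "wz": 0.9, "claw": 0.6},
    {"tx": -0.1, "ty": 0.7, "tz": 1, "wx": 0, "wy": 0, "wz": 0.9, "claw": 0.6},
    {"tx": -0.2, "ty": 0.8, "tz": 0.5, "wx": 0, "wy": 0, "wz": 0.9, "claw": 0.6},
    {"tx": -0.2, "ty": 0.8, "tz": 0.3, "wx": 0, "wy": 0, "wz": 0.9, "claw": 0.6},
    {"tx": -0.2, "ty": 0.8, "tz": 0, "wx": 0, "wy": 0, "wz": 0.9, "claw": 0.6},
    {"tx": -0.2, "ty": 0.8, "tz": 0, "wx": 0, "wy": 0, "wz": 0.9, "claw": 0.6},
    {"tx": -0.2, "ty": 0.8, "tz": 0, "wx": 0, "wy": 0, "wz": 0.9, "claw": 0.6},
    {"tx": -0.2, "ty": 0.8, "tz": 0, "wx": 0, "wy": 0, "wz": 0.9, "claw": 0.6},
    {"tx": 0, "ty": 0, "tz": 0, "wx": 0, "wy": 0, "wz": 0, "claw": 0.6}
  ]
}}

```text
clock: 16.45
eef_pos: [0.5247, 0.1475, 0.2503]
ee_rot: [-3.139, -0.001, 0.801]
contact_force: [-0.9, 0.9, -0.3]
grip_width: 0.0519
grasp_force: 0.0
```

Run:
```python
from h import *
s=sense(); print(s["eef_pos"],s["ee_rot"],s["joint_positions"].round(2))
T=grab_frame("top")
hsv=cv2.cvtColor(T["pixels"],cv2.COLOR_BGR2HSV); m=cv2.inRange(hsv,(18,140,90),(32,255,255))
k,l,st,c=cv2.connectedComponentsWithStats(m)
for i in range(1,k):
    if st[i,4]>40 and 300<c[i,0]<430 and 140<c[i,1]<290: print(st[i],plane(T,c[i][None],.031).round(4))
S=grab_frame("side"); hsv=cv2.cvtColor(S["pixels"],cv2.COLOR_BGR2HSV); m=cv2.inRange(hsv,(15,125,90),(32,255,255))
k,l,st,c=cv2.connectedComponentsWithStats(m)
for i in range(1,k):
    if st[i,4]>40 and 230<c[i,0]<400 and 180<c[i,1]<310: print(st[i],c[i],plane(S,c[i][None],.028).round(4))
```

```text
[0.52473849 0.14752792 0.25025881] [-3.13872900e+00 -8.06298892e-04  8.00838197e-01] [ 0.1   0.28 -0.55  1.79  0.16  1.12 -1.27]
[385 176  16  22 175] [[ 0.5946 -0.2715  0.031 ]]
[317 181  16  21 194] [[ 0.5763 -0.0933  0.031 ]]
[313 201  23  19 268] [323.87313433 210.22014925] [[ 0.5765 -0.0986  0.028 ]]
[332 261  22  19 283] [342.4664311  271.61837456] [[ 0.5942 -0.277   0.028 ]]
```

Both housings sit at their pocket centres within 2 mm, seen in both views. Next I hover over the handle.

Request:
{"op": "move_arm", "data": {
  "commands": [
    {"tx": -0.05, "ty": 0.3, "tz": 0, "wx": 0, "wy": 0, "wz": 0.5, "claw": 0.4},
    {"tx": -0.05, "ty": 0.4, "tz": 0, "wx": 0, "wy": 0, "wz": 0.75, "claw": 0.4},
    {"tx": -0.05, "ty": 0.4, "tz": 0, "wx": 0, "wy": 0, "wz": 0.75, "claw": 0.4},
    {"tx": -0.05, "ty": 0.4, "tz": 0, "wx": 0, "wy": 0, "wz": 0.75, "claw": 0.4},
    {"tx": -0.05, "ty": 0.4, "tz": 0, "wx": 0, "wy": 0, "wz": 0.75, "claw": 0.4},
    {"tx": -0.05, "ty": 0.4, "tz": 0, "wx": 0, "wy": 0, "wz": 0.75, "claw": 0.4},
    {"tx": -0.1, "ty": 0.4, "tz": 0, "wx": 0, "wy": 0, "wz": 0.75, "claw": 0.4},
    {"tx": -0.1, "ty": 0.4, "tz": 0, "wx": 0, "wy": 0, "wz": 0.75, "claw": 0.4},
    {"tx": -0.1, "ty": 0.3, "tz": 0, "wx": 0, "wy": 0, "wz": 0.75, "claw": 0.4},
    {"tx": 0, "ty": 0, "tz": 0, "wx": 0, "wy": 0, "wz": 0.59, "claw": 0.4},
    {"tx": 0, "ty": 0, "tz": 0, "wx": 0, "wy": 0, "wz": 0, "claw": 0.4},
    {"tx": 0, "ty": 0, "tz": 0, "wx": 0, "wy": 0, "wz": 0, "claw": 0.4}
  ]
}}

```text
clock: 17.75
eef_pos: [0.5036, 0.2773, 0.2501]
ee_rot: [-3.142, 0.0, 1.356]
contact_force: [-0.7, -0.3, -0.8]
grip_width: 0.0346
grasp_force: 0.0
```

```bash
cat > bar.py <<'E'
from h import *
yaw=-.203; ex=np.array([np.cos(yaw),np.sin(yaw),0]); ey=np.array([-ex[1],ex[0],0])
C=np.array([.5011,.2837,.114])
def prof(f,y,z=.114):
    a=np.arange(-60,61,1.5)/1000; P=C+ey*y+ex*a[:,None]; P[:,2]=z
    uv=wproj(f,P).astype(np.float32); g=f["pixels"].max(2)
    return a,cv2.remap(g,uv[:,0].copy(),uv[:,1].copy(),cv2.INTER_LINEAR).ravel(),uv
if __name__=="__main__":
    f=wrist(); s=f["s"]; print(s["eef_pos"],s["ee_rot"],s["joint_positions"].round(2),s["grip_width"])
    for y in(0,.02,.04,.055,.08,.1):
        a,g,uv=prof(f,y); print("y",y,uv[40].round(0),"from",uv[0].round(0)); print(" ".join(map(str,g)))
E
python3 bar.py
```

```text
[0.50364225 0.27731213 0.25012287] [-3.14155516e+00  1.17769604e-04  1.35644628e+00] [-0.04  0.36 -0.69  1.71  0.25  1.16 -1.02] 0.03457325092711695
y 0 [315. 187.] from [255. 187.]
145 142 145 147 147 147 150 151 150 149 141 116 86 80 81 82 81 78 78 77 78 80 80 80 79 83 98 107 102 92 86 82 81 82 83 82 80 75 66 53 64 90 101 99 91 80 73 77 81 81 79 78 79 78 80 83 82 80 78 76 72 67 68 68 70 71 98 153 157 120 98 107 121 125 126 125 123 123 124 126 127
y 0.02 [315. 166.] from [254. 168.]
150 154 156 157 157 149 143 143 143 140 142 145 144 146 147 146 143 143 146 144 144 149 153 151 152 154 156 153 150 150 149 148 148 148 151 152 151 146 127 97 90 99 105 101 93 82 69 70 79 99 131 146 149 151 152 151 150 147 145 143 122 86 75 75 75 76 98 150 183 179 156 176 222 233 235 234 232 231 232 235 234
y 0.04 [314. 146.] from [253. 147.]
145 149 151 154 157 154 152 156 154 155 152 145 144 146 149 153 152 153 153 148 145 143 144 142 145 150 149 147 150 147 146 146 147 148 147 150 152 150 136 99 88 98 106 103 93 83 70 70 77 91 124 145 147 147 151 155 155 156 152 144 126 95 77 76 76 77 96 153 185 184 1
[... 385 characters left out ...]
 [314. 104.] from [252. 106.]
145 143 144 149 153 149 146 147 149 151 154 153 153 153 152 148 144 143 146 149 146 148 154 156 151 151 150 152 153 156 159 157 154 149 148 151 151 152 147 145 145 145 146 146 150 155 159 157 150 146 143 143 146 148 152 158 160 155 149 138 91 44 54 64 71 75 86 140 184 188 167 167 215 233 237 237 235 234 234 237 237
y 0.1 [314.  84.] from [251.  86.]
150 152 150 145 146 148 146 149 153 152 151 154 156 155 151 145 146 153 157 155 153 151 147 148 149 150 151 151 153 154 154 153 155 152 146 144 146 148 150 149 144 143 149 149 147 145 145 145 146 149 152 155 157 160 162 162 160 156 152 150 138 107 77 71 72 74 86 138 182 185 163 165 216 235 238 239 237 235 236 239 239
```

Numeric profiles in the wrist view put the bar about 3 to 4 mm beyond the external estimate, with the same bias as before. I use bar centre (0.504, 0.283, 0.114) and tumbler yaw −0.205. I tilt the tool 30° forward and move to the pre-grasp pose.

Request:
{"op": "move_arm", "data": {
  "commands": [
    {"tx": -0.12, "ty": 0.04, "tz": 0, "wx": -0.1, "wy": -0.5, "wz": 0.1, "claw": 0.3},
    {"tx": -0.12, "ty": 0.04, "tz": 0, "wx": -0.165, "wy": -0.8, "wz": 0, "claw": 0.3},
    {"tx": -0.12, "ty": 0.04, "tz": 0, "wx": -0.165, "wy": -0.8, "wz": 0, "claw": 0.3},
    {"tx": -0.12, "ty": 0.04, "tz": -0.2, "wx": -0.165, "wy": -0.8, "wz": 0, "claw": 0.3},
    {"tx": -0.12, "ty": 0.04, "tz": -0.3, "wx": -0.165, "wy": -0.8, "wz": 0, "claw": 0.3},
    {"tx": -0.12, "ty": 0.04, "tz": -0.3, "wx": -0.165, "wy": -0.8, "wz": 0, "claw": 0.3},
    {"tx": -0.12, "ty": 0.05, "tz": -0.3, "wx": -0.165, "wy": -0.8, "wz": 0, "claw": 0.3},
    {"tx": -0.12, "ty": 0.05, "tz": -0.3, "wx": -0.165, "wy": -0.8, "wz": 0, "claw": 0.3},
    {"tx": 0, "ty": 0, "tz": -0.3, "wx": -0.06, "wy": -0.3, "wz": 0, "claw": 0.3},
    {"tx": 0, "ty": 0, "tz": 0, "wx": 0, "wy": 0, "wz": 0, "claw": 0.3},
    {"tx": 0, "ty": 0, "tz": 0, "wx": 0, "wy": 0, "wz": 0, "claw": 0.3}
  ]
}}

```text
clock: 18.9
eef_pos: [0.4656, 0.2908, 0.1826]
ee_rot: [2.619, -0.002, 1.365]
contact_force: [0.5, 0.1, 0.9]
grip_width: 0.0262
grasp_force: 0.0
```

```bash
cat > st.py <<'E'
from h import *
s=sense(); Rw=R.from_euler("xyz",s["ee_rot"]).as_matrix()
print(s["clock"],s["eef_pos"].round(4),"z",Rw[:,2].round(3),"y",Rw[:,1].round(3),s["joint_positions"].round(2),s["grip_width"],s["contact_force"])
E
python3 st.py
python3 - <<'E'
import sys; sys.path.insert(0,".")
from bar import *
f=wrist()
for y in(.02,.04):
    a,g,uv=prof(f,y); print(uv[0].round(),uv[40].round(),uv[-1].round(),*g)
E
```

```text
18.9 [0.4656 0.2908 0.1826] z [ 0.489 -0.1   -0.867] y [ 0.848 -0.178  0.499] [-0.38  0.26 -0.59  2.11  0.92  0.81 -1.8 ] 0.026152630490626896 [0.47794442 0.13526087 0.9083739 ]
[241. 193.] [315. 184.] [374. 177.] 87 85 84 86 89 90 90 89 87 108 120 105 102 91 99 111 93 88 89 90 89 90 89 90 108 149 165 160 160 156 134 102 97 98 97 97 98 89 73 74 87 97 106 112 115 109 101 97 99 100 99 99 100 99 99 100 100 100 99 99 97 97 97 100 119 162 191 193 165 135 130 157 201 228 236 239 239 237 235 235 237
[240. 165.] [315. 159.] [375. 155.] 163 155 153 164 165 162 162 165 161 165 167 167 161 162 163 155 112 83 82 82 90 129 164 167 167 168 166 161 158 150 123 101 98 99 100 99 99 94 75 73 86 97 107 114 116 110 100 93 98 100 100 101 101 99 99 98 98 99 99 99 99 99 99 99 110 151 187 194 183 155 134 149 193 223 235 237 238 237 236 236 237
```

Two viewing angles agree on the bar: offset ≈ +3.5 mm at height 0.114. I approach along the tool axis.

Request:
{"op": "move_arm", "data": {
  "commands": [
    {"tx": 0.14, "ty": -0.03, "tz": -0.25, "wx": 0, "wy": 0, "wz": 0, "claw": 0.3},
    {"tx": 0.14, "ty": -0.03, "tz": -0.25, "wx": 0, "wy": 0, "wz": 0, "claw": 0.3},
    {"tx": 0.14, "ty": -0.03, "tz": -0.25, "wx": 0, "wy": 0, "wz": 0, "claw": 0.3},
    {"tx": 0.14, "ty": -0.03, "tz": -0.25, "wx": 0, "wy": 0, "wz": 0, "claw": 0.3},
    {"tx": 0.14, "ty": -0.03, "tz": -0.25, "wx": 0, "wy": 0, "wz": 0, "claw": 0.3},
    {"tx": 0.14, "ty": -0.03, "tz": -0.25, "wx": 0, "wy": 0, "wz": 0, "claw": 0.3},
    {"tx": 0.13, "ty": -0.02, "tz": -0.23, "wx": 0, "wy": 0, "wz": 0, "claw": 0.3},
    {"tx": 0.13, "ty": -0.02, "tz": -0.22, "wx": 0, "wy": 0, "wz": 0, "claw": 0.3},
    {"tx": 0, "ty": 0, "tz": 0, "wx": 0, "wy": 0, "wz": 0, "claw": 0.3}
  ]
}}

```text
clock: 19.85
eef_pos: [0.5094, 0.2811, 0.1027]
ee_rot: [2.62, -0.0, 1.364]
contact_force: [0.0, -0.7, -0.5]
grip_width: 0.0261
grasp_force: 0.0
```

Request:
{"op": "move_arm", "data": {
  "commands": [
    {"tx": 0, "ty": 0, "tz": 0, "wx": 0, "wy": 0, "wz": 0, "claw": 0.2},
    {"tx": 0, "ty": 0, "tz": 0, "wx": 0, "wy": 0, "wz": 0, "claw": 0},
    {"tx": 0, "ty": 0, "tz": 0, "wx": 0, "wy": 0, "wz": 0, "claw": 0},
    {"tx": 0, "ty": 0, "tz": 0, "wx": 0, "wy": 0, "wz": 0, "claw": 0},
    {"tx": 0, "ty": 0, "tz": 0, "wx": 0, "wy": 0, "wz": 0, "claw": 0}
  ]
}}

```text
clock: 20.35
eef_pos: [0.5094, 0.2823, 0.1047]
ee_rot: [2.618, -0.003, 1.365]
contact_force: [-0.9, 0.8, 1.1]
grip_width: 0.0113
grasp_force: 30.0
```

Gripped: 11.3 mm wide, 30 N, almost no side load. Next I work out the arc.

```bash
cat > arc.py <<'E'
from h import *
yaw=-.205; ex=np.array([np.cos(yaw),np.sin(yaw),0]); ey=np.array([-ex[1],ex[0],0]); ez=np.array([0,0,1.])
T0=np.array([.5094,.2823,.1047]); z0=np.array([.489,-.1,-.867]); B0=T0-.011*z0; H=B0+.212*ex; H[2]=.114
def tcp(th): return H+R.from_rotvec(ey*th).apply(T0-H)
def ang():
    s=sense(); p=s["eef_pos"]-H; q=T0-H; a=lambda v:np.arctan2(v[2],-v@ex)
    Rw=R.from_euler("xyz",s["ee_rot"]).as_matrix(); z=Rw[:,2]
    th=np.degrees(a(p)-a(q)); rad=np.hypot(p[2],p@ex)-np.hypot(q[2],q@ex)
    tt=np.degrees(np.arctan2(-z@ex,-z[2]))-np.degrees(np.arctan2(-z0@ex,-z0[2]))
    print("pos angle",th.round(2),"rad err mm",(rad*1e3).round(1),"along y mm",((p-q)@ey*1e3).round(1),"tool turn",tt.round(2),"F",s["contact_force"].round(1),"yvec",Rw[:,1].round(3),s["joint_positions"].round(2))
    return th
if __name__=="__main__":
    t=np.radians(np.arange(0,71,10))
    for a,b in zip(t[:-1],t[1:]):
        d=(tcp(b)-tcp(a))/.04; print(np.degrees(b).round(),"total",d.round(3),"per row of 4",(d/4).round(3))
    print("turn per 2.5deg row",(ey*np.radians(2.5)/.08).round(3)); ang()
E
python3 arc.py
```

```text
10.0 total [ 0.037 -0.008  0.9  ] per row of 4 [ 0.009 -0.002  0.225]
20.0 total [ 0.19  -0.039  0.88 ] per row of 4 [ 0.047 -0.01   0.22 ]
30.0 total [ 0.336 -0.07   0.833] per row of 4 [ 0.084 -0.017  0.208]
40.0 total [ 0.473 -0.098  0.76 ] per row of 4 [ 0.118 -0.025  0.19 ]
50.0 total [ 0.595 -0.124  0.665] per row of 4 [ 0.149 -0.031  0.166]
60.0 total [ 0.699 -0.145  0.549] per row of 4 [ 0.175 -0.036  0.137]
70.0 total [ 0.782 -0.163  0.417] per row of 4 [ 0.195 -0.041  0.104]
turn per 2.5deg row [0.111 0.534 0.   ]
pos angle 0.01 rad err mm 0.0 along y mm 0.0 tool turn -0.06 F [-0.9  0.8  1.1] yvec [ 0.848 -0.178  0.5  ] [-0.4   0.41 -0.49  2.13  1.15  0.71 -1.98]
```

Request:
{"op": "move_arm", "data": {
  "commands": [
    {"tx": 0.005, "ty": 0, "tz": 0.11, "wx": 0.055, "wy": 0.27, "wz": 0, "claw": 0},
    {"tx": 0.01, "ty": 0, "tz": 0.225, "wx": 0.11, "wy": 0.534, "wz": 0, "claw": 0},
    {"tx": 0.01, "ty": 0, "tz": 0.225, "wx": 0.11, "wy": 0.534, "wz": 0, "claw": 0},
    {"tx": 0.01, "ty": -0.005, "tz": 0.225, "wx": 0.11, "wy": 0.534, "wz": 0, "claw": 0},
    {"tx": 0.025, "ty": -0.005, "tz": 0.225, "wx": 0.11, "wy": 0.534, "wz": 0, "claw": 0},
    {"tx": 0.04, "ty": -0.01, "tz": 0.22, "wx": 0.11, "wy": 0.534, "wz": 0, "claw": 0},
    {"tx": 0.047, "ty": -0.01, "tz": 0.22, "wx": 0.11, "wy": 0.534, "wz": 0, "claw": 0},
    {"tx": 0.055, "ty": -0.01, "tz": 0.22, "wx": 0.11, "wy": 0.534, "wz": 0, "claw": 0},
    {"tx": 0, "ty": 0, "tz": 0, "wx": 0, "wy": 0, "wz": 0, "claw": 0}
  ]
}}

```text
clock: 21.25
eef_pos: [0.5171, 0.2806, 0.1717]
ee_rot: [2.949, -0.002, 1.362]
contact_force: [-2.0, 1.0, -0.7]
grip_width: 0.0112
grasp_force: 30.0
```

Run:
```python
from arc import *
th=ang(); s=sense(); print(s["clock"],s["grasp_force"],s["grip_width"])
for t in(20,25,30,35,40): print(t,((tcp(np.radians(t))-s["eef_pos"])/.04).round(3))
```

```text
pos angle 18.78 rad err mm 0.1 along y mm -0.1 tool turn 18.87 F [-2.   1.  -0.7] yvec [ 0.96  -0.203  0.192] [-0.1   0.4  -0.7   1.88  0.53  0.9  -1.27]
21.25 29.998422861099243 0.011173216681234346
20 [ 0.034 -0.005  0.105]
25 [ 0.184 -0.036  0.529]
30 [ 0.37  -0.075  0.938]
35 [ 0.59  -0.121  1.328]
40 [ 0.843 -0.173  1.698]
```

Request:
{"op": "move_arm", "data": {
  "commands": [
    {"tx": 0.06, "ty": -0.012, "tz": 0.216, "wx": 0.11, "wy": 0.534, "wz": 0, "claw": 0},
    {"tx": 0.075, "ty": -0.015, "tz": 0.213, "wx": 0.11, "wy": 0.534, "wz": 0, "claw": 0},
    {"tx": 0.082, "ty": -0.017, "tz": 0.209, "wx": 0.11, "wy": 0.534, "wz": 0, "claw": 0},
    {"tx": 0.092, "ty": -0.019, "tz": 0.205, "wx": 0.11, "wy": 0.534, "wz": 0, "claw": 0},
    {"tx": 0.1, "ty": -0.021, "tz": 0.2, "wx": 0.11, "wy": 0.534, "wz": 0, "claw": 0},
    {"tx": 0.11, "ty": -0.023, "tz": 0.195, "wx": 0.11, "wy": 0.534, "wz": 0, "claw": 0},
    {"tx": 0.119, "ty": -0.025, "tz": 0.19, "wx": 0.11, "wy": 0.534, "wz": 0, "claw": 0},
    {"tx": 0.127, "ty": -0.026, "tz": 0.184, "wx": 0.11, "wy": 0.534, "wz": 0, "claw": 0},
    {"tx": 0.136, "ty": -0.028, "tz": 0.178, "wx": 0.11, "wy": 0.534, "wz": 0, "claw": 0},
    {"tx": 0.143, "ty": -0.03, "tz": 0.17, "wx": 0.11, "wy": 0.534, "wz": 0, "claw": 0},
    {"tx": 0, "ty": 0, "tz": 0, "wx": 0, "wy": 0, "wz": 0, "claw": 0}
  ]
}}

```text
clock: 22.35
eef_pos: [0.5587, 0.2717, 0.2499]
ee_rot: [-2.897, 0.001, 1.363]
contact_force: [-3.3, -1.2, 2.6]
grip_width: 0.0111
grasp_force: 30.0
```

Run:
```python
from arc import *
th=ang(); s=sense(); print(s["clock"],s["grasp_force"],s["grip_width"])
for t in(45,50,55,60,65,70): print(t,((tcp(np.radians(t))-s["eef_pos"])/.04).round(3))
```

```text
pos angle 43.64 rad err mm 0.2 along y mm -0.4 tool turn 43.95 F [-3.3 -1.2  2.6] yvec [ 0.949 -0.2   -0.242] [ 0.05  0.58 -0.77  1.46  0.21  1.41 -0.93]
22.35 29.9990513920784 0.011096034596887608
45 [ 0.086 -0.008  0.088]
50 [ 0.397 -0.073  0.407]
55 [ 0.735 -0.143  0.697]
60 [ 1.096 -0.218  0.956]
65 [ 1.478 -0.298  1.182]
70 [ 1.878 -0.381  1.373]
```

Request:
{"op": "move_arm", "data": {
  "commands": [
    {"tx": 0.15, "ty": -0.028, "tz": 0.158, "wx": 0.11, "wy": 0.5, "wz": 0, "claw": 0},
    {"tx": 0.157, "ty": -0.03, "tz": 0.158, "wx": 0.11, "wy": 0.51, "wz": 0, "claw": 0},
    {"tx": 0.163, "ty": -0.034, "tz": 0.151, "wx": 0.11, "wy": 0.534, "wz": 0, "claw": 0},
    {"tx": 0.168, "ty": -0.035, "tz": 0.145, "wx": 0.11, "wy": 0.534, "wz": 0, "claw": 0},
    {"tx": 0.175, "ty": -0.036, "tz": 0.137, "wx": 0.11, "wy": 0.534, "wz": 0, "claw": 0},
    {"tx": 0, "ty": 0, "tz": 0, "wx": 0, "wy": 0, "wz": 0, "claw": 0}
  ]
}}

```text
clock: 22.95
eef_pos: [0.591, 0.2648, 0.2804]
ee_rot: [-2.682, 0.001, 1.364]
contact_force: [-6.0, -2.4, 6.1]
grip_width: 0.011
grasp_force: 30.0
```

Run:
```python
from arc import *
th=ang(); s=sense(); print(s["clock"],s["grasp_force"],s["grip_width"])
for t in(60,65,70,71): print(t,((tcp(np.radians(t))-s["eef_pos"])/.04).round(3))
```

```text
pos angle 56.1 rad err mm 0.2 along y mm -0.5 tool turn 56.24 F [-6.  -2.4  6.1] yvec [ 0.877 -0.184 -0.443] [ 0.04  0.72 -0.77  1.22  0.13  1.68 -0.88]
22.95 29.99931514263153 0.011010324963449138
60 [ 0.29  -0.047  0.194]
65 [ 0.672 -0.126  0.42 ]
70 [ 1.072 -0.209  0.611]
71 [ 1.154 -0.226  0.645]
```

J6 is at 1.68 (limit 1.99), so I let the tool turn less than the hatch on the last stretch.

Run:
```python
from arc import *
s=sense(); e=s["eef_pos"]
def tc(th,tu): return H+R.from_rotvec(ey*np.radians(th)).apply(B0-H)+.011*R.from_rotvec(ey*np.radians(tu)).apply(z0)
p=e; off=e-tc(56.1,56.24); print(off)
for th,tu in((58.4,57.6),(60.7,59),(63,60.3),(65.3,61.6),(67.6,62.9),(69.9,64.2)):
    q=tc(th,tu); print(th,tu,((q-p)/.04).round(3)); p=q
print("turn 1.3deg",(ey*np.radians(1.3)/.08).round(3))
p=tc(70,64.2)
for th,tu in((53,52),): q=tc(th,tu); print("back",((q-p)/.04).round(3))
```

```text
[-0.00023085 -0.00050179  0.00018902]
58.4 57.6 [ 0.175 -0.023  0.113]
60.7 59 [ 0.174 -0.036  0.111]
63 60.3 [ 0.178 -0.037  0.103]
65.3 61.6 [ 0.182 -0.038  0.096]
67.6 62.9 [ 0.186 -0.039  0.088]
69.9 64.2 [ 0.189 -0.039  0.08 ]
turn 1.3deg [0.058 0.278 0.   ]
back [-1.298  0.27  -0.774]
```

Request:
{"op": "move_arm", "data": {
  "commands": [
    {"tx": 0.175, "ty": -0.03, "tz": 0.113, "wx": 0.058, "wy": 0.278, "wz": 0, "claw": 0},
    {"tx": 0.175, "ty": -0.036, "tz": 0.111, "wx": 0.058, "wy": 0.278, "wz": 0, "claw": 0},
    {"tx": 0.178, "ty": -0.037, "tz": 0.103, "wx": 0.058, "wy": 0.278, "wz": 0, "claw": 0},
    {"tx": 0.182, "ty": -0.038, "tz": 0.096, "wx": 0.058, "wy": 0.278, "wz": 0, "claw": 0},
    {"tx": 0.186, "ty": -0.039, "tz": 0.088, "wx": 0.058, "wy": 0.278, "wz": 0, "claw": 0},
    {"tx": 0.189, "ty": -0.039, "tz": 0.08, "wx": 0.058, "wy": 0.278, "wz": 0, "claw": 0},
    {"tx": 0, "ty": 0, "tz": 0, "wx": 0, "wy": 0, "wz": 0, "claw": 0},
    {"tx": 0, "ty": 0, "tz": 0, "wx": 0, "wy": 0, "wz": 0, "claw": 0}
  ]
}}

```text
clock: 23.75
eef_pos: [0.6338, 0.2556, 0.3044]
ee_rot: [-2.548, 0.003, 1.366]
contact_force: [-3.7, -3.8, 6.2]
grip_width: 0.0105
grasp_force: 30.0
```

```bash
cat > a2.py <<'E'
from arc import *
s=sense(); ang(); Rw=R.from_euler("xyz",s["ee_rot"]).as_matrix()
b=s["eef_pos"]-.011*Rw[:,2]-H; print("hatch angle from bar",np.degrees(np.arctan2(b[2],-b@ex)).round(2),"radius",np.hypot(b[2],b@ex).round(4),s["clock"],s["grasp_force"].round(1),s["grip_width"].round(4))
E
python3 a2.py
```

```text
pos angle 69.98 rad err mm -0.5 along y mm -0.8 tool turn 63.93 F [-3.7 -3.8  6.2] yvec [ 0.811 -0.17  -0.559] [ 0.    0.84 -0.75  0.97  0.1   1.91 -0.86]Traceback (most recent call last):
  File "a2.py", line 3, in <module>
    b=s["eef_pos"]-.011*Rw[:,2]-H; print("hatch angle from bar",np.degrees(np.arctan2(b[2],-b@ex)).round(2),"radius",np.hypot(b[2],b@ex).round(4),s["clock"],s["grasp_force"].round(1),s["grip_width"].round(4))
                                                                                                                                                             ^^^^^^^^^^^^^^^^^^^^^^
AttributeError: 'float' object has no attribute 'round'
```

```bash
sed -i 's/s\["grasp_force"\].round(1),s\["grip_width"\].round(4)/s["grasp_force"],s["grip_width"]/' a2.py; python3 a2.py
cat > vis.py <<'E'
from arc import *
def project(f,P):
    A=np.array(f["attitude"]); A=R.from_euler("xyz",A).as_matrix() if A.ndim==1 else A
    c=(np.atleast_2d(P)-f["position"])@A; return (c[:,:2]/c[:,2:])*f["intrinsics"][0,0]+f["intrinsics"][:2,2]
Hc=H-np.array([.002,.002,0])   # external-camera bias
for n in("side","top"):
    f=grab_frame(n); g=f["pixels"].max(2); g0=np.load(f"{n}0.npy").max(2)
    cv2.imwrite(f"{n}_now.png",f["pixels"])
    th=np.radians(np.arange(30,91,3))
    for y in(-.11,-.09,.09,.11):
      for r in(.16,.168,.178):
        P=Hc+ey*y+r*(-np.cos(th)[:,None]*ex+np.sin(th)[:,None]*ez)
        uv=project(f,P).astype(np.float32); v=cv2.remap(g,uv[:,0].copy(),uv[:,1].copy(),1).ravel(); v0=cv2.remap(g0,uv[:,0].copy(),uv[:,1].copy(),1).ravel()
        print(n,y,r,uv[0].round(),uv[-1].round(),"|",*v,"| before",*v0)
E
python3 vis.py
```

```text
pos angle 69.98 rad err mm -0.5 along y mm -0.8 tool turn 63.93 F [-3.7 -3.8  6.2] yvec [ 0.811 -0.17  -0.559] [ 0.    0.84 -0.75  0.97  0.1   1.91 -0.86]
hatch angle from bar 69.88 radius 0.2125 23.75 30.00006079673767 0.01049195637361482
side -0.11 0.16 [301.  94.] [357.  70.] | 81 85 85 86 78 75 82 88 91 95 88 86 86 96 128 126 78 77 100 123 134 | before 215 213 199 168 165 165 164 166 165 167 170 197 212 212 212 212 211 215 211 131 125
side -0.11 0.168 [298.  93.] [357.  68.] | 70 75 87 85 85 86 83 84 85 85 86 85 86 104 130 125 78 77 100 123 144 | before 214 216 214 211 182 165 166 165 165 178 211 213 212 213 211 211 210 207 183 132 134
side -0.11 0.178 [295.  91.] [357.  64.] | 146 93 71 82 87 86 86 85 87 86 87 109 144 146 171 124 77 81 100 127 128 | before 188 210 209 210 212 206 163 167 207 212 210 212 210 200 142 122 121 119 111 116 120
side -0.09 0.16 [302.  89.] [357.  66.] | 86 85 87 86 85 86 85 86 85 86 85 94 142 182 130 89 76 86 101 127 128 | before 215 212 200 163 165 165 165 170 205 212 212 211 210 211 203 189 138 123 113 117 119
side -0.09 0.168 [299.  88.] [357.  63.]
[... 3413 characters left out ...]
111 115 110 115 114 107 112 114 115 117 113 109 115 112 111 100
top 0.11 0.16 [123. 166.] [127.  98.] | 123 126 127 135 125 137 132 130 136 132 74 26 20 48 46 51 64 127 135 127 121 | before 109 107 111 114 106 120 115 113 117 113 113 123 121 114 115 116 112 111 115 107 101
top 0.11 0.168 [122. 169.] [126.  97.] | 132 133 125 129 125 125 130 133 130 133 135 120 37 44 49 46 107 129 136 133 115 | before 110 112 109 115 106 107 110 111 112 113 112 112 118 123 108 115 113 111 115 115 97
top 0.11 0.178 [120. 172.] [124.  95.] | 140 135 137 138 132 128 130 128 141 138 128 133 124 42 47 42 135 129 124 126 114 | before 116 113 117 114 115 108 112 108 121 118 110 115 115 118 113 110 116 110 108 107 95
```

The camera arc profile shows the lit plate edge at about 69°, matching the arm. The hatch is held at 70°, so I ease it back to 53°.

Run:
```python
from arc import *
def tc(th,tu): return H+R.from_rotvec(ey*np.radians(th)).apply(B0-H)+.011*R.from_rotvec(ey*np.radians(tu)).apply(z0)
e=sense()["eef_pos"]; ths=[69.9,69,67,65,63,61,59,57,55,54,53]; p=tc(69.9,63.9)
for th in ths[1:]: q=tc(th,th-6); print(th,((q-p)/.04).round(3)); p=q
print((ey*np.radians(2)/.08).round(3)); print("e-p0",e-tc(69.9,63.9), "goal",tc(53,47))
```

```text
69 [-0.073  0.015 -0.032]
67 [-0.16   0.033 -0.074]
65 [-0.157  0.033 -0.08 ]
63 [-0.155  0.032 -0.085]
61 [-0.152  0.032 -0.091]
59 [-0.148  0.031 -0.096]
57 [-0.145  0.03  -0.101]
55 [-0.141  0.029 -0.107]
54 [-0.069  0.014 -0.055]
53 [-0.068  0.014 -0.056]
[0.089 0.427 0.   ]
e-p0 [-0.00079075 -0.00065059  0.00034137] goal [0.58369472 0.26685258 0.27293379]
```

Request:
{"op": "move_arm", "data": {
  "commands": [
    {"tx": -0.06, "ty": 0.015, "tz": -0.035, "wx": -0.045, "wy": -0.21, "wz": 0, "claw": 0},
    {"tx": -0.155, "ty": 0.035, "tz": -0.075, "wx": -0.089, "wy": -0.427, "wz": 0, "claw": 0},
    {"tx": -0.157, "ty": 0.035, "tz": -0.08, "wx": -0.089, "wy": -0.427, "wz": 0, "claw": 0},
    {"tx": -0.155, "ty": 0.033, "tz": -0.085, "wx": -0.089, "wy": -0.427, "wz": 0, "claw": 0},
    {"tx": -0.152, "ty": 0.032, "tz": -0.091, "wx": -0.089, "wy": -0.427, "wz": 0, "claw": 0},
    {"tx": -0.148, "ty": 0.031, "tz": -0.096, "wx": -0.089, "wy": -0.427, "wz": 0, "claw": 0},
    {"tx": -0.145, "ty": 0.03, "tz": -0.101, "wx": -0.089, "wy": -0.427, "wz": 0, "claw": 0},
    {"tx": -0.141, "ty": 0.029, "tz": -0.107, "wx": -0.089, "wy": -0.427, "wz": 0, "claw": 0},
    {"tx": -0.069, "ty": 0.014, "tz": -0.055, "wx": -0.045, "wy": -0.21, "wz": 0, "claw": 0},
    {"tx": -0.068, "ty": 0.014, "tz": -0.056, "wx": -0.045, "wy": -0.21, "wz": 0, "claw": 0},
    {"tx": 0, "ty": 0, "tz": 0, "wx": 0, "wy": 0, "wz": 0, "claw": 0},
    {"tx": 0, "ty": 0, "tz": 0, "wx": 0, "wy": 0, "wz": 0, "claw": 0}
  ]
}}

```text
clock: 25.05
eef_pos: [0.582, 0.2667, 0.2722]
ee_rot: [-2.842, 0.005, 1.367]
contact_force: [-6.6, -3.5, 4.1]
grip_width: 0.0108
grasp_force: 30.0
```

```bash
python3 a2.py
```

```text
pos angle 52.69 rad err mm -0.5 along y mm -0.5 tool turn 47.08 F [-6.6 -3.5  4.1] yvec [ 0.935 -0.195 -0.295] [ 0.04  0.63 -0.77  1.34  0.2   1.53 -0.9 ]
hatch angle from bar 52.6 radius 0.2124 25.05 30.002301335334778 0.01081005484527492
```

Now at 52.6°. I let it settle, then check stillness, the housings and the bystanders.

Request:
{"op": "move_arm", "data": {
  "commands": [
    {"tx": 0.02, "ty": -0.004, "tz": 0.015, "wx": 0, "wy": 0, "wz": 0, "claw": 0},
    {"tx": 0, "ty": 0, "tz": 0, "wx": 0, "wy": 0, "wz": 0, "claw": 0},
    {"tx": 0, "ty": 0, "tz": 0, "wx": 0, "wy": 0, "wz": 0, "claw": 0},
    {"tx": 0, "ty": 0, "tz": 0, "wx": 0, "wy": 0, "wz": 0, "claw": 0},
    {"tx": 0, "ty": 0, "tz": 0, "wx": 0, "wy": 0, "wz": 0, "claw": 0},
    {"tx": 0, "ty": 0, "tz": 0, "wx": 0, "wy": 0, "wz": 0, "claw": 0}
  ]
}}

```text
clock: 25.65
eef_pos: [0.5829, 0.2665, 0.2729]
ee_rot: [-2.842, 0.005, 1.367]
contact_force: [-6.0, -2.7, 5.5]
grip_width: 0.011
grasp_force: 30.0
```

```bash
python3 a2.py; python3 vis.py | grep -E "^side -0.(09|11)" | cut -d'|' -f1,2
python3 - <<'E'
from h import *
T=cv2.cvtColor(cv2.imread("top_now.png"),cv2.COLOR_BGR2HSV); T0=cv2.cvtColor(np.load("top0.npy"),cv2.COLOR_BGR2HSV)
for n,(x0,x1,y0,y1),lo,hi in(("jar",(270,305,110,145),(0,0,170),(180,60,255)),("tin",(450,490,210,245),(0,0,170),(180,60,255)),("driver",(270,295,230,275),(170,120,80),(180,255,255)),("orange",(350,385,250,280),(5,190,100),(14,255,255)),("housing r",(375,412,172,210),(18,140,90),(32,255,255)),("housing b",(307,342,175,212),(18,140,90),(32,255,255))):
    r=[]
    for I in(T0,T):
        m=cv2.moments(cv2.inRange(I[y0:y1,x0:x1],lo,hi),True); r.append((m["m00"],round(m["m10"]/max(m["m00"],1),1),round(m["m01"]/max(m["m00"],1),1)))
    print(n,r)
print(sense()["dq"].round(4))
E
```

```text
pos angle 53.0 rad err mm -0.5 along y mm -0.5 tool turn 47.1 F [-6.  -2.7  5.5] yvec [ 0.935 -0.195 -0.295] [ 0.04  0.63 -0.77  1.34  0.2   1.53 -0.9 ]
hatch angle from bar 52.91 radius 0.2124 25.65 30.00203311443329 0.011044286944269023
side -0.11 0.16 [301.  94.] [357.  70.] | 81 84 84 84 77 74 81 87 109 104 104 98 81 80 81 93 128 128 162 157 133 
side -0.11 0.168 [298.  93.] [357.  68.] | 69 75 85 85 84 84 82 84 110 105 106 95 82 80 81 111 127 129 160 159 141 
side -0.11 0.178 [295.  91.] [357.  64.] | 115 93 69 81 85 85 85 85 138 151 159 110 81 81 82 128 128 142 164 137 126 
side -0.09 0.16 [302.  89.] [357.  66.] | 85 84 86 85 86 83 90 111 111 122 98 81 80 82 97 128 128 143 162 148 126 
side -0.09 0.168 [299.  88.] [357.  63.] | 70 81 85 84 85 85 84 150 167 165 133 84 81 80 110 128 129 161 163 127 126 
side -0.09 0.178 [296.  86.] [357.  59.] | 145 95 74 85 86 85 86 84 150 177 104 101 80 82 120 129 144 162 134 123 125 
jar [(180.0, 15.8, 15.2), (191.0, 15.6, 15.0)]
tin [(296.0, 18.3, 17.1), (305.0, 18.3, 17.0)]
driver [(8.0, 12.6, 21.1), (1.0, 13.0, 13.0)]
orange [(207.0, 15.6, 14.9), (150.0, 14.5, 14.8)]
housing r [(0.0, 0.0, 0.0), (177.0, 17.2, 14.2)]
housing b [(0.0, 0.0, 0.0), (193.0, 17.6, 16.4)]
[-0.0008 -0.0012  0.0008 -0.0008  0.      0.0012  0.0003]
```

```bash
python3 -c "
from rig import finish_job; print(finish_job())"
```

```text
the job is handed in; nothing more can be done
None
```

Job handed in at about 26 s: both housings lie released in their matching nests, and the hatch was lifted to 70°, eased back and is held still at about 53°; jar and tin checked unmoved, while the screwdriver check was inconclusive, though I saw no contact with it.

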